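# Load the sample mixer, set its speed lever and start it at the guarded switch

## Task

Put every filled tube rack standing upright and flat in the open bed of the mixer, then throw the speed lever into the notch flagged by the tall index peg, so that it stays there. Then lift the spring-loaded guard on the switch box well up, flip the toggle under it fully over, away from the guard's lifting fin, and let the guard drop shut again. Leave the empty rack and everything else on the bench where it is.

Things in the scene. Friction and masses are not known exactly. Their poses are not given: they have to be found in the camera images.
- rack1: A filled tube rack (there are 2 to 4 of them; an absent one reads None): white plastic block, 100 mm long (its x) x 42 mm wide (its y) x 46 mm high, five red-capped tubes in a row standing out of its top to 66 mm. Solid enough to be pinched across its 42 mm width. About 0.16 kg. Origin: centre of its underside, z up. To be put in the mixer's bed.
- rack2: Another filled tube rack, the same as rack1, or None if absent.
- rack3: Another filled tube rack, the same as rack1, or None if absent.
- rack4: Another filled tube rack, the same as rack1, or None if absent.
- bed (a point): Centre of the floor of the mixer's bed, 30 mm above the bench. The mixer is a low white machine with a fixed open aluminium tray on top: inside, the bed is 135 mm (its x) by 310 mm (its y), with a rim 10 mm high above the bed floor and 5 mm thick. Four racks fit side by side with their length along x, 68 mm apart along y. z up.
- lever_unit: Grey base plate, 200 mm (its x) x 170 mm (its y) x 20 mm high, fixed, with a round white hub housing (108 mm across, 44 mm high) whose upright pivot axis is at x = +50 mm, y = 0. From the pivot a steel lever arm points to the unit's -x side, 52 mm above the bench, over four black notch lines. Origin: centre of the underside.
- lever (a joint): Turn of the speed lever about its upright pivot, rad, counter-clockwise seen from above. 0: parked notch, at the unit's +y side. Further notches at 0.35, 0.70 and 1.05, reached by swinging the knob towards the unit's -y side; a sprung detent pulls it into the nearest notch and holds it there; about 2 to 4 N at the knob move it over a crest.
- lever_knob (a point): Point on the axis of the lever's upright black knob, 80 mm above the bench and 90 mm from the pivot. The knob is a cylinder 22 mm across that reaches from the arm (54 mm) to 98 mm above the bench. It can be pinched from above or pushed from the side.
- lever_pointer (a point): The pointed end of the lever arm, 127 mm from the pivot, 52 mm above the bench. In the right notch it stands right over the index peg.
- index_peg: Steel peg, 14 mm across, 22 mm tall, standing on the lever unit's base plate at 127 mm from the pivot, in line with one of the three notches 0.35, 0.70, 1.05; it marks the wanted notch. The other two notches have flat steel plugs, 8 mm across and 2 mm high. Fixed. Origin: centre of its underside, 20 mm above the bench. The lever passes over it.
- switch_box: Grey box, fixed, 145 mm (x, from -60 to +85 mm) x 100 mm (y) x 50 mm high; on its top a toggle under a white hinged guard. The guard's fin looks to the box's -x side. Origin: on the underside, 50 mm above it is the toggle's pivot.
- guard (a joint): Angle of the guard, rad: 0 shut, 1.57 standing upright, 1.75 its stop. The guard is a white box-shaped cover, 85 mm long (x), 60 mm wide, top at 112 mm above the bench when shut, 4 mm walls, open below. It turns up about a hinge at the box's rear (+x). A damped spring shuts it slowly: from upright it takes about 10 s to fall, so there is time to reach under it, or it may rest on the gripper meanwhile. Lifting slowly at the fin takes about 1 to 3 N.
- guard_hinge (a point): Point on the guard's hinge axis: x = +40 mm, y = 0, 60 mm above the bench in the frame of the switch box; the axis is the box's y.
- guard_fin (a point): Grip point in the lifting fin, on the guard's middle plane; with the guard shut it is 113 mm in front of (box -x) and 35 mm above the hinge, 95 mm above the bench. The fin is a flat tab standing out 42 mm from the guard's front, 10 mm thick (box y), 26 mm high; this point is 28 mm from the guard's front face. It goes round the hinge with the guard, and can turn between the fingers that pinch its 10 mm.
- toggle (a joint): The toggle, rad: 0 off, leaning to the box's -x side (0.5 rad off vertical); 1.0 fully over to the box's +x side, on. Stays where it is left; about 1 N at the tip moves it.
- toggle_tip (a point): End of the steel toggle bat (12 mm thick), 44 mm from its pivot; about 89 mm above the bench when at either end, 94 mm half-way.
- empty_rack: Loose; leave it alone. A rack of the same size without tubes, flat top at 46 mm, five dark holes. Origin: centre of the underside.
- spray_bottle: Loose; leave it alone. White bottle, 68 mm across, 190 mm high. Origin: centre of the underside.
- jar: Loose; leave it alone. Jar, 60 mm across, 75 mm high. Origin: centre of the underside.
- glove_box: Loose; leave it alone. Cardboard box, 70 x 180 x 70 mm. Origin: centre of the underside.
- timer: Loose; leave it alone. White flat square, 70 x 70 x 24 mm. Origin: centre of the underside.
- scanner: Loose; leave it alone. Grey and black hand scanner on its stand, 150 mm high, foot 75 mm square. Origin: centre of the underside.
- cap_tray: Loose; leave it alone. Grey open tray, 80 x 100 x 35 mm. Origin: centre of the underside.
Mind the look-alikes: they are no part of the job. Leave any purple, turquoise or yellow look-alike of the rack1 alone.

How it is judged:
By the outcome, as a careful person would: the job done as asked, in the order asked, and still so for the second after the job is handed in, with the robot touching nothing.
Of rack1, rack2, rack3, rack4 only 2 to 4 are there at a start; the rules pass over those that are not, and their reading is None.
At some moment in a run one of rack1, rack2, rack3, rack4 may be knocked a few centimetres aside while the robot is not near it.
Once in a run the grip may slacken for a moment while it holds something.
It also fails if it takes over 210 s, if anything falls off the work surface, if the arm or the gripper's body presses on something with over 40 N, if the wrist force passes 120 N, or if a joint passes its speed limit or range.

## Robot

A 6-joint arm with a two-finger parallel gripper is mounted at the origin on the work surface. World frame = base frame: x ahead of the robot, y to its left, z up, the work surface at z = 0. Lengths are in mm, angles in degrees, forces in N, time in s.
With the tool pointing down it reaches from about 350 to 850 mm from the base axis. Payload 8.1 kg.
Tool frame: the origin (TCP) lies at the very end of the fingers, on their centre line; the grasp point (between the pads) lies 19 mm behind it; z points along the fingers, y is the direction in which the jaws open and shut (so a half turn about z gives the same grasp; the last joint's range is limited). The gripper opens to 85 mm and grips with 20 to 120 N. Pads are 22 mm wide; open, the fingers measure 114 mm over their backs; the gripper's body (76 mm by 85 mm) begins 54 mm behind the grasp point. The pads swing forward as they close: fully open they stand 13 mm farther back than shut.
Start: joints at [-76.054, 7.471, 85.268, -0, 87.261, -4.893], TCP at [193.765, -567.856, 231.292] pointing down, gripper open.
Joint ranges: [-169.43, 169.43], [-51.17, 129.36], [1.28, 143.12], [-76.62, 256.62], [0, 156.53], [-152.29, 152.29]. Speed limits (degrees/s): [136.94, 136.94, 159.86, 180, 180, 180].

## Interface

Orientations are given as [roll, pitch, yaw] about the fixed x, y, z axes, in that order (R = Rz(yaw) Ry(pitch) Rx(roll)).
In Python, from bench import sensors, viewer, job gives the robot as it stands.
- The arm moves only by the shell command python3 -m pendant 'ROWS' [FORCE]. ROWS is JSON, one flat list of numbers, 5 for each row, row after row: the shift along the world's x, y, z in mm, then the turn about the world's z in rad, then the finger opening in mm, from 0 to 85.4. In form: [x, y, z, twist, hand, x, y, z, twist, hand, ...]. A call has 1 to 12 rows; each row shifts and turns the pose as measured when the row begins; what a row does not reach is not made up. A row lasts 1/12 s, in which the tool goes at most 41.7 mm and 7.16 degrees, less where a joint would pass 70% of its speed; a pose out of reach is approached as far as the arm can. A call with a gripper value outside its range is refused whole. The fingers move at their own pace and stop on an object; FORCE is the grip in N (left out, the last holds). Time passes only in rows, so rows that do not move let the fingers close. It gives the time, the measured TCP pose, the force and the opening at its end, in the units of the state.
- sensors.sense(): the state, without advancing time (a new reading comes with each control period).
- viewer.snapshot(name): name is "scene" or "top" or "wrist"; returns a dict with "frame" (480x640x3 uint8, blue, green, red), "z_map" (480x640 float32, mm along the optical axis (not along the pixel's ray), 0 where there is no reading), "fx", "fy", "cx", "cy" (pixels), "k1" (the pictures are not rectified: a ray, as slopes to the right and down, at radius r is drawn at 1 + k1 r^2 times it, then the intrinsics apply), "view" (4x4, takes a point from world to camera coordinates). Camera axes: x right, y down, z forward; pixel columns grow to the right and rows downward; lengths in mm; the calibration is good to about 2 mm. A picture is of the moment at which its call begins.
- job.hand_in(): hands the job in, once; it reports no verdict.
The state is a dict: "time": time; "joint_pos": joint angles; "qd": joint speeds; "joint_efforts": joint torques, N m; "tool_pos": TCP position; "tcp_rot": TCP orientation; "ft_force": force on the tool from outside, world axes, zero at the start; "wrist_torque": the same for the moment, N m; "finger_gap": finger opening in mm.
Only numpy, scipy, OpenCV 4.12 (cv2) and the standard library are available. Lean on these libraries where they do the work, as an engineer would, in place of code of your own. Each camera call takes 0.05 s, during which the arm holds its last target.

## Working session

There is one attempt and no reset: what is moved stays moved. The work goes in short steps, Python scripts to look and compute and a shell command to move; the robot and the scene stay as the last step left them, time stands still between calls to the robot, and variables do not carry over. Pictures are saved under pics/ and viewed, and the job is handed in when it is done.

```bash
ls -la; mkdir -p pics
cat > h.py <<'E'
import numpy as np, cv2
from bench import sensors, viewer
def snap(n,f=None):
    s=viewer.snapshot(n)
    if f: cv2.imwrite('pics/'+f,s['frame'])
    return s
def K(s): return np.array([[s['fx'],0,s['cx']],[0,s['fy'],s['cy']],[0,0,1.]])
def D(s): return np.array([s['k1'],0,0,0,0.])
def rays(s,px):
    p=cv2.undistortPoints(np.array(px,float).reshape(-1,1,2),K(s),D(s)).reshape(-1,2)
    V=np.array(s['view']);R=V[:3,:3];t=V[:3,3]
    d=np.c_[p,np.ones(len(p))]@R
    return -R.T@t,d
def onplane(s,px,z):
    o,d=rays(s,px); return o+d*((z-o[2])/d[:,2])[:,None]
def depthpts(s,px):
    o,d=rays(s,px); z=np.array([s['z_map'][int(round(v)),int(round(u))] for u,v in px]); return o+d*z[:,None]
def proj(s,P):
    V=np.array(s['view']);P=np.array(P,float).reshape(-1,3)
    return cv2.projectPoints(P,cv2.Rodrigues(V[:3,:3])[0],V[:3,3],K(s),D(s))[0].reshape(-1,2)
E
python3 - <<'E'
from h import *
print(sensors.sense())
for n in("scene","top","wrist"):
    s=snap(n,n+'0.png'); V=np.array(s['view']); print(n,s['fx'],s['cx'],s['cy'],s['k1'],-V[:3,:3].T@V[:3,3])
E
```

```text
total 12
drwxr-xr-x  3 agent agent 4096 Dec  7 04:46 .
drwxr-xr-x 23 root  root  4096 Dec  7 04:46 ..
drwxr-xr-x  2 agent agent 4096 Dec  7 04:46 pics
{'time': 0.0, 'joint_pos': array([-7.60543310e+01,  7.51532229e+00,  8.53305564e+01,  2.08087517e-03,
        8.72617283e+01, -4.89339211e+00]), 'qd': array([ 0.05613994, -0.12062782, -0.03492172, -0.03892442, -0.01017156,
        0.07471272]), 'joint_efforts': array([ 2.07138852e-03, -5.69395959e+01, -5.00545979e+01, -1.63621885e-04,
        1.49147987e-02, -1.59228705e-05]), 'tool_pos': array([ 193.64173862, -567.30245536,  230.22996489]), 'tcp_rot': array([-1.79892962e+02, -1.12498255e-02,  1.88389492e+01]), 'ft_force': array([-0.42554305, -0.2850283 ,  0.50863638]), 'wrist_torque': array([-0.01010733, -0.02071186, -0.04878298]), 'finger_gap': 85.397103226872}
scene 474.2361792248635 311.0388725568128 234.05811947714488 0.01820473433677583 [ 979.69217933  736.89586806 1057.71734787]
top 486.38971712305954 314.3490926208355 247.49909741040491 -0.08707485751914222 [ 446.22102305   43.61437799 1183.13355305]
wrist 373.48169547318713 322.2499916912908 236.22053462325428 -0.06250739467375555 [ 264.08783604 -543.53902728  372.75537783]
```

View pics/top0.png

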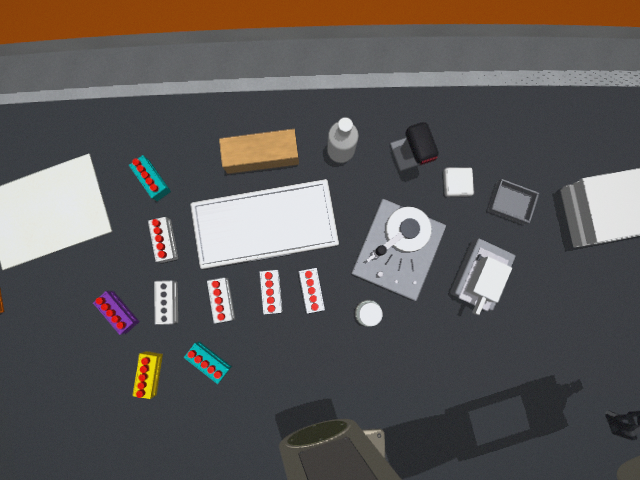

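View pics/scene0.png

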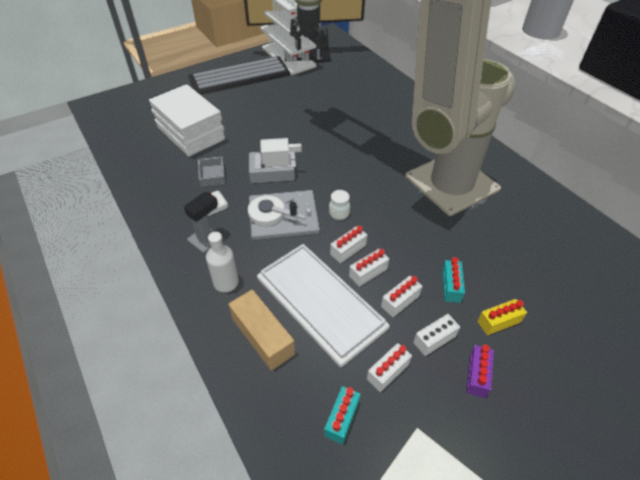

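View pics/wrist0.png

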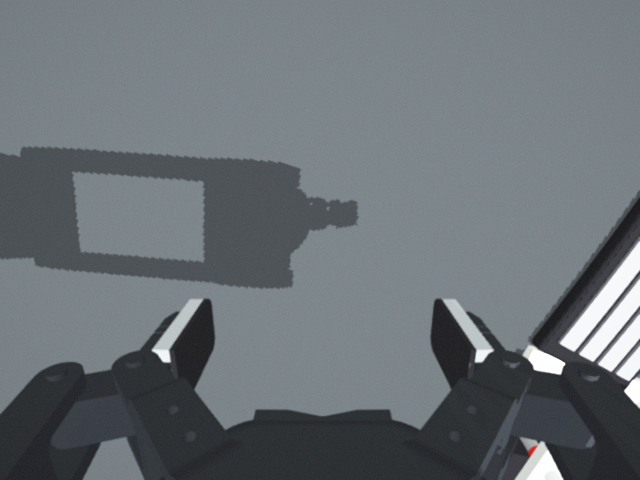

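The top view shows four filled white racks at px (162,239), (220,300), (271,292) and (312,290), and the empty rack at (165,302). The bed is at about (265,222), the lever unit at (400,250) and the switch box at (485,277). Next I'll measure them.

```bash
cat >> h.py <<'E'
def redcaps(s):
    f=s['frame'].astype(int); b,g,r=f[...,0],f[...,1],f[...,2]
    m=((r>130)&(g<90)&(b<90)).astype(np.uint8)
    n,l,st,c=cv2.connectedComponentsWithStats(m)
    return m,[(c[i],st[i,4]) for i in range(1,n) if st[i,4]>8]
def boardz(s):  # world xyz map from z_map
    v,u=np.mgrid[0:480,0:640]; px=np.c_[u.ravel(),v.ravel()].astype(float)
    o,d=rays(s,px); return (o+d*s['z_map'].ravel()[:,None].astype(float)).reshape(480,640,3)
E
python3 - <<'E'
from h import *
s=snap("top")
P=boardz(s); np.save('P.npy',P); print('bench z',P[420,100],P[350,560],P[330,300])
f=s['frame'].astype(int)
# racks : points with z 40..70 near each
for c in [(162,239),(220,300),(271,292),(312,290),(165,302)]:
    w=P[c[1]-32:c[1]+33,c[0]-22:c[0]+23]; fr=f[c[1]-32:c[1]+33,c[0]-22:c[0]+23]
    wh=(fr.min(2)>150)&(w[...,2]>36)&(w[...,2]<56)
    red=(fr[...,2]>130)&(fr[...,1]<90)&(w[...,2]>36)
    m=(wh|red).astype(np.uint8)
    cs,_=cv2.findContours(m,cv2.RETR_EXTERNAL,cv2.CHAIN_APPROX_NONE)
    k=max(cs,key=cv2.contourArea).reshape(-1,2)+[c[0]-22,c[1]-32]
    Q=onplane(s,k,46)
    print(c,'rect@46',cv2.minAreaRect(Q[:,:2].astype(np.float32)), 'zwhite',np.median(w[wh][:,2]),'zred',np.median(w[red][:,2]) if red.any() else None)
for nm,c in dict(bedfloor=(265,222),hub=(408,215),guardtop=(490,280),box=(463,305),base=(385,285)).items(): print(nm,P[c[1],c[0]])
big=cv2.resize(s['frame'][180:330,340:530],None,fx=4.2,fy=4,interpolation=cv2.INTER_CUBIC); cv2.imwrite('pics/topz.png',big)
t=snap("scene"); big=cv2.resize(t['frame'][120:250,170:370],None,fx=4,fy=4.5,interpolation=cv2.INTER_CUBIC); cv2.imwrite('pics/scz.png',big)
E
```

```text
bench z [140.60455273 577.4743187   -0.87572421] [ 2.78414132e+02 -5.55069109e+02  4.45649429e-01] [349.78771077  82.60154737  -0.63023653]
(162, 239) rect@46 ((575.5149536132812, 407.61688232421875), (100.887451171875, 42.876991271972656), 10.95804500579834) zwhite 44.85602691834356 zred 65.4831926102554
(220, 300) rect@46 ((427.61883544921875, 268.6147155761719), (99.97925567626953, 43.11068344116211), 8.96041488647461) zwhite 44.87114596550259 zred 64.9860219030918
(271, 292) rect@46 ((444.49615478515625, 148.02027893066406), (99.6259536743164, 42.780643463134766), 3.912593126296997) zwhite 44.89052064385169 zred 65.3057008463735
(312, 290) rect@46 ((445.25543212890625, 52.22474670410156), (99.58692932128906, 41.42735290527344), 9.31435489654541) zwhite 45.270194413055606 zred 65.68120224478992
(165, 302) rect@46 ((425.7640380859375, 400.6105041503906), (98.66717529296875, 42.10002136230469), 1.1127793788909912) zwhite 45.27494500180023 zred None
bedfloor [610.50105544 158.79422939  30.13538417]
hub [ 616.57892108 -182.69114229   39.49970602]
guardtop [ 455.46728898 -346.31096531  110.62952356]
box [ 397.74124924 -315.91512362    0.47786129]
base [ 452.21799194 -124.10929575   17.98865976]
```

View pics/topz.png

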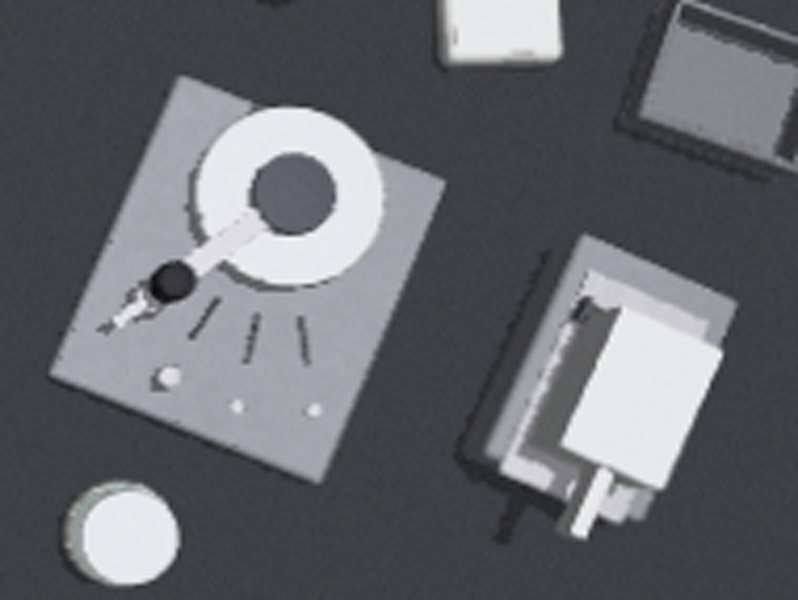

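View pics/scz.png

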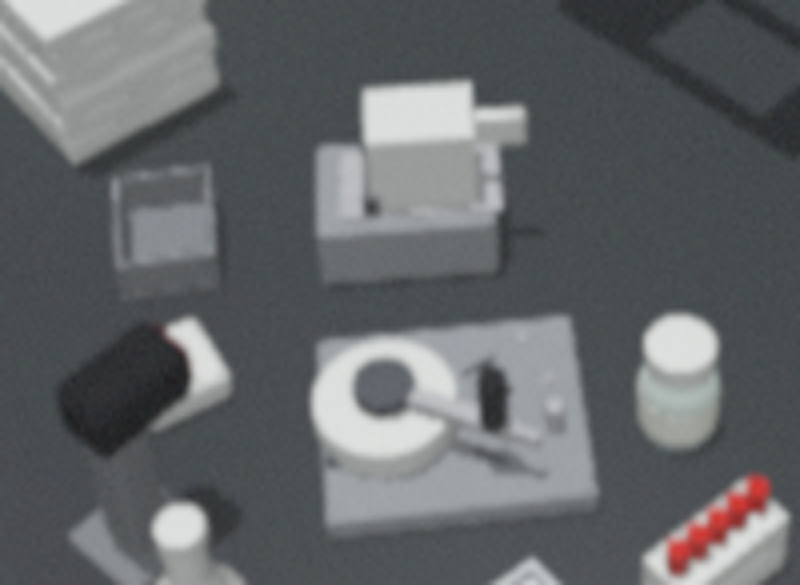

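The tall peg, at zoomed px (168,377), is the one nearest the parked lever. That suggests notch 0.35, which I'll check numerically. I'll also measure the fixtures and cross-check heights between the two views.

Run:
```python
from h import *
s=snap("top"); t=snap("scene"); P=boardz(s); Pt=boardz(t)
fs=s['frame'].astype(int)
def tri(a,b):
    o1,d1=rays(s,[a]);o2,d2=rays(t,[b]);d1=d1[0];d2=d2[0]
    A=np.c_[d1,-d2];k=np.linalg.lstsq(A,o2-o1,rcond=None)[0];p=o1+d1*k[0];q=o2+d2*k[1];return (p+q)/2,np.linalg.norm(p-q)
mt,ct=redcaps(t); ms,cs=redcaps(s)
# racks: red centroids in each view
for c in [(162,239),(220,300),(271,292),(312,290)]:
    a=[x for x in np.argwhere(ms)[:,::-1] if abs(x[0]-c[0])<16 and abs(x[1]-c[1])<28]; a=np.mean(a,0)
    g=depthpts(s,[a])[0]; X=onplane(s,[a],63)[0]; e=proj(t,X)[0]
    bb=[x for x in np.argwhere(mt)[:,::-1] if np.hypot(*(x-e))<24]
    print(c,'tri',tri(a,np.mean(bb,0)))
# planes
def rect(mask,z,name):
    mask=cv2.morphologyEx(mask.astype(np.uint8),cv2.MORPH_OPEN,np.ones((3,3)))
    k=max(cv2.findContours(mask,cv2.RETR_EXTERNAL,cv2.CHAIN_APPROX_NONE)[0],key=cv2.contourArea).reshape(-1,2)
    Q=onplane(s,k,z)[:,:2].astype(np.float32); r=cv2.minAreaRect(Q); print(name,r,'z',np.median(P[mask>0][:,2])); return r
v,u=np.mgrid[0:480,0:640]
def reg(u0,u1,v0,v1): return (u>=u0)&(u<u1)&(v>=v0)&(v<v1)
Z=P[...,2]
rb=rect((Z>27)&reg(186,345,175,272)&(Z<45),40,'bed rim')
rect((Z>27)&reg(186,345,175,272)&(Z<33.5),30,'bed floor')
rect((Z>13)&reg(348,450,196,304)&(Z<130),20,'leverbase')
rect((Z>37)&reg(348,450,196,304)&(Z<48)&(fs.min(2)>150),44,'hub')
rect((Z>44)&reg(452,520,232,318)&(Z<55)|((Z>44)&reg(452,520,232,318)),50,'swbox')
rect((Z>104)&reg(452,520,232,318)&(fs.min(2)>150),112,'guardtop')
# pegs
for n,c,z in [('peg',(380,274.2),42),('plug1',(396.4,281.5),22),('plug2',(414.8,282.5),22),('hubcap',(409.9,228),60)]:
    print(n,onplane(s,[c],z)[0], depthpts(s,[c])[0])
# knob: black pixels
m=(fs.max(2)<60)&(Z>85)&reg(365,395,235,265); yx=np.argwhere(m); print('knob',len(yx),onplane(s,[yx.mean(0)[::-1]],98),P[m].mean(0))
```

```text
(162, 239) tri (array([575.83499315, 408.81377283,  57.87502571]), np.float64(0.8618095453212397))
(220, 300) tri (array([427.08091166, 269.39729607,  58.29747066]), np.float64(2.9889317308597043))
(271, 292) tri (array([442.96134286, 149.81346739,  57.95329452]), np.float64(2.971811161304643))
(312, 290) tri (array([444.38188806,  53.49150729,  58.3044072 ]), np.float64(2.8465210894518225))
bed rim ((608.8771362304688, 163.44583129882812), (146.93743896484375, 321.2193603515625), 8.257105827331543) z 30.340971029638354
bed floor ((611.1679077148438, 158.33145141601562), (135.5381317138672, 299.6612548828125), 8.192626953125) z 29.847637535395506
leverbase ((541.5352172851562, -162.1949462890625), (168.73973083496094, 209.24957275390625), 65.29662322998047) z 21.23395612564434
hub ((583.86865234375, -181.6806640625), (102.76685333251953, 102.5544204711914), 88.38658905029297) z 43.568239323449916
swbox ((460.5566711425781, -352.94598388671875), (104.75220489501953, 167.48312377929688), 63.07648849487305) z 78.65558454242864
guardtop ((441.0855712890625, -342.7159423828125), (60.575233459472656, 121.70320129394531), 62.65190505981445) z 111.43992677082178
peg [ 477.73056465 -109.85998089   42.        ] [ 477.74781117 -109.94398397   41.37540883]
plug1 [ 459.71412566 -151.16902561   22.        ] [ 459.75193263 -151.71479853   18.74656444]
plug2 [ 455.99344201 -195.27525514   22.        ] [ 455.96610393 -194.60696785   25.2482397 ]
hubcap [ 582.79309563 -181.67562293   60.        ] [ 583.09538827 -182.17428643   57.51402322]
knob 49 [[ 530.48157857 -106.3193769    98.        ]] [ 530.6404292  -106.60097042   95.91796259]
```

Checks agree: the bed measures 147x321 outside with yaw 8.2°, and the peg is 127 mm from the pivot at 145.7°, which is the 0.35 notch. I'll move towards rack D at (445,52).

```bash
python3 -m pendant '[15,37,0,-0.014,64,15,37,0,-0.014,64,15,37,0,-0.014,64,15,37,0,-0.014,64,15,37,0,-0.014,64,15,37,0,-0.014,64,15,37,0,-0.014,64,15,37,0,-0.014,64,15,37,0,-0.014,64,15,37,0,-0.014,64,15,37,0,-0.014,64,15,37,0,-0.014,64]' 40
```

```text
time: 1.35
tool_pos: [372.5, -109.8, 227.1]
tcp_rot: [-179.9, -0.2, 8.0]
ft_force: [1.4, 0.3, -0.1]
finger_gap: 64.3
```

```bash
python3 -m pendant '[14,32,0,0.004,64,14,32,0,0.004,64,14,32,0,0.004,64,14,32,0,0.004,64,14,32,0,0.004,64,0,0,0,0,64,0,0,0,0,64]'
cat >> h.py <<'E'
def rack_wrist(s,guess,z=46):
    "white+red blob around projected guess"
    f=s['frame'].astype(int)
    P=boardz(s)
    m=((P[...,2]>42)&(P[...,2]<50)&(f.min(2)>110))|((f[...,2]>110)&(f[...,1]<90)&(f[...,0]<90)&(P[...,2]>42))
    e=(np.hypot(P[...,0]-guess[0],P[...,1]-guess[1])<65)
    m=cv2.morphologyEx((m&e).astype(np.uint8),cv2.MORPH_CLOSE,np.ones((5,5)))
    k=max(cv2.findContours(m,cv2.RETR_EXTERNAL,cv2.CHAIN_APPROX_NONE)[0],key=cv2.contourArea).reshape(-1,2)
    return cv2.minAreaRect(onplane(s,k,z)[:,:2].astype(np.float32))
E
python3 - <<'E'
from h import *
s=snap("wrist","w1.png"); print(rack_wrist(s,(445,52)))
st=sensors.sense(); print(st['tool_pos'],st['tcp_rot'])
E
```

```text
time: 1.93
tool_pos: [445.7, 67.4, 229.1]
tcp_rot: [-179.9, -0.6, 9.7]
ft_force: [-1.1, -0.7, 0.3]
finger_gap: 64.0
((444.8004150390625, 53.15945816040039), (104.01022338867188, 41.7160530090332), 9.381519317626953)
[445.61518579  67.12315818 229.08114939] [-179.87709252   -0.58302646    9.62653643]
```

View pics/w1.png

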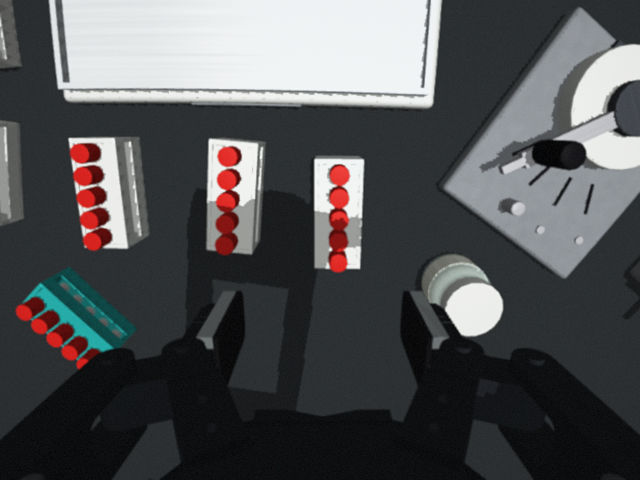

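Rack D is at wrist px (338,212), measured at (444.8,53.2), which agrees with the top view. Going down on it.

```bash
python3 -m pendant '[-1,-14,0,0,64,0,0,-30,0,64,0,0,-30,0,64,0,0,-30,0,64,0,0,-30,0,64,0,0,-10,0,64,0,0,0,0,64]'
```

```text
time: 2.57
tool_pos: [444.8, 45.3, 98.5]
tcp_rot: [179.9, -1.1, 9.1]
ft_force: [-0.2, -0.2, 0.3]
finger_gap: 64.1
```

```bash
python3 -m pendant '[0,4,0,0,64,0,4,0,0,64,0,0,0,0,64,0,0,0,0,64]'
```

```text
time: 2.9
tool_pos: [446.9, 52.4, 103.3]
tcp_rot: [179.9, -1.3, 8.9]
ft_force: [0.0, 0.6, 0.3]
finger_gap: 64.1
```

```bash
python3 -c "
from h import *
s=snap('wrist');print(rack_wrist(s,(445,53)));print(sensors.sense()['tool_pos'],sensors.sense()['tcp_rot'])"
```

```text
((442.833984375, 53.26472473144531), (108.56471252441406, 42.0223388671875), 9.290231704711914)
[447.28821715  52.43448883 103.61159335] [179.88616329  -1.35160356   8.95695378]
```

```bash
python3 -m pendant '[-1,0,-20,0,64,-1,0,-20,0,64,0,0,-20,0,64,0,0,-14,0,64,0,0,-6,0,64,0,0,0,0,64]'
```

```text
time: 3.45
tool_pos: [452.8, 53.2, 29.5]
tcp_rot: [179.7, -2.3, 9.1]
ft_force: [-0.7, 0.8, -0.0]
finger_gap: 63.9
```

```bash
python3 -m pendant '[-2,0,-4,0,64,-2,0,-4,0,64,-2,0,-4,0,64,-2,0,-2,0,64,0,0,0,0,64]'
```

```text
time: 3.87
tool_pos: [447.1, 53.4, 18.3]
tcp_rot: [179.7, -2.6, 9.1]
ft_force: [0.5, 0.3, 1.3]
finger_gap: 63.8
```

```bash
python3 -m pendant '[-2,0,-3,0,64,0,0,-2,0,64,0,0,0,0,36,0,0,0,0,36,0,0,0,0,36,0,0,0,0,36,0,0,0,0,36,0,0,0,0,36]' 60
```

```text
time: 4.53
tool_pos: [445.6, 53.4, 13.9]
tcp_rot: [179.7, -2.7, 9.1]
ft_force: [0.3, 0.5, -0.5]
finger_gap: 41.4
```

```bash
python3 -m pendant '[0,0,10,0,36,0,0,15,0,36,0,0,20,0,36,0,0,20,0,36,0,0,10,0,36,0,0,0,0,36,0,0,0,0,36]' && python3 -c "
from h import *
snap('wrist','w2.png')"
```

```text
time: 5.12
tool_pos: [442.3, 53.4, 92.9]
tcp_rot: [179.7, -2.4, 9.1]
ft_force: [-0.5, 0.6, -2.5]
finger_gap: 41.2
```

View pics/w2.png

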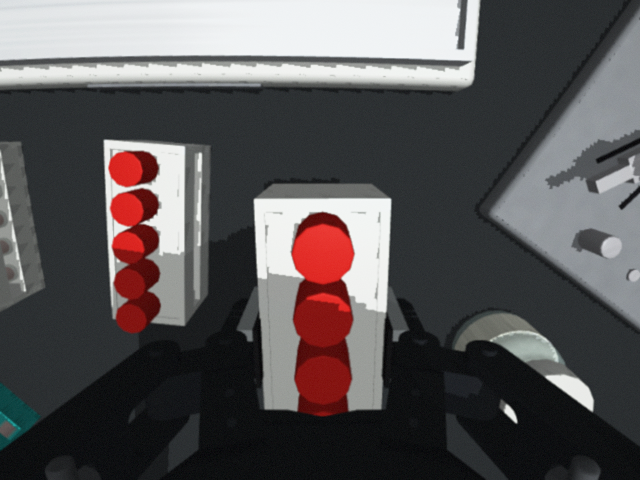

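```bash
python3 -m pendant '[12,0,0,0,36,22,1,0,0,36,22,1,0,0,36,22,2,0,0,36,22,2,0,0,36,22,2,0,0,36,22,2,0,0,36,12,0,0,-0.01,36,5,0,0,0,36,0,0,0,0,36]'
```

```text
time: 6.0
tool_pos: [601.8, 63.7, 78.1]
tcp_rot: [179.9, -1.3, 8.5]
ft_force: [0.7, 0.1, -1.9]
finger_gap: 41.0
```

```bash
python3 -m pendant '[8,0,2,0,36,8,-1,1,0,36,6,0,0,0,36,0,0,0,0,36,0,0,0,0,36]' && python3 -c "
from h import *
s=snap('wrist','w3.png'); t=snap('top','t3.png');cv2.imwrite('pics/t3.png',cv2.resize(t['frame'][160:330,120:360],None,fx=3.3,fy=3.3))"
```

```text
time: 6.42
tool_pos: [620.0, 62.4, 77.1]
tcp_rot: [179.9, -0.8, 8.6]
ft_force: [0.4, 0.8, -2.2]
finger_gap: 41.2
```

View pics/w3.png

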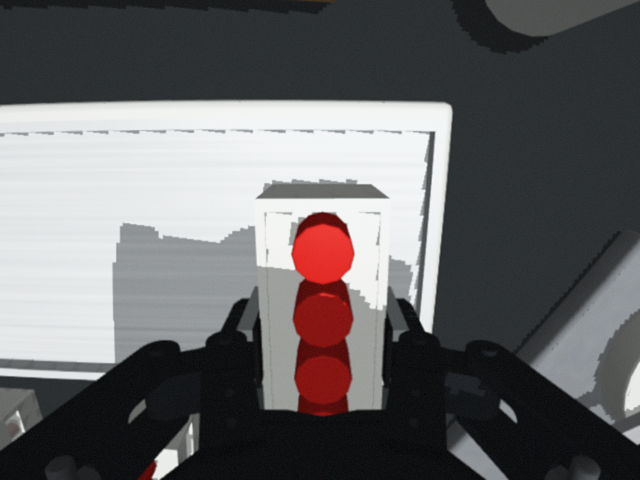

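View pics/t3.png

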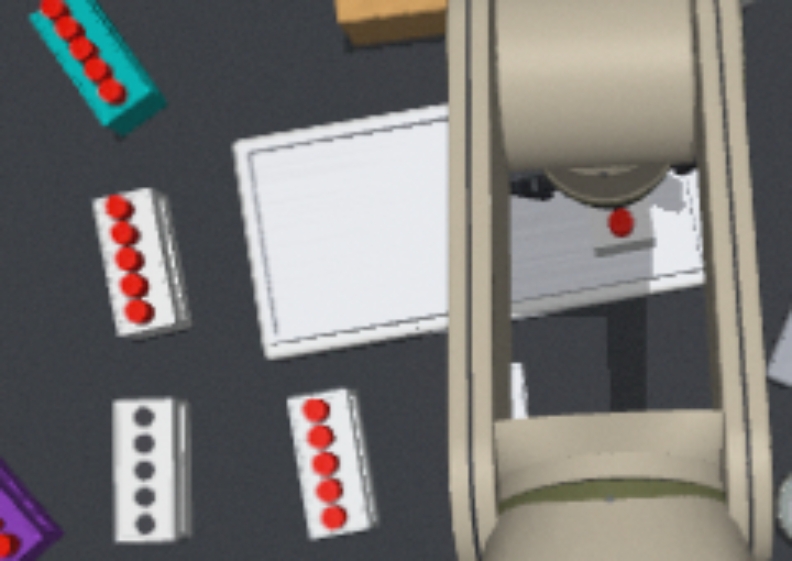

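```bash
python3 -c "
from h import *
s=snap('wrist');print(proj(s,[697.9,19.6,40]),proj(s,[697.9,19.6,30]));print(onplane(s,[(433,131),(420,300),(60,132)],30), onplane(s,[(451,103),(60,102),(440,300)],40))"
```

```text
[[437.22423328 135.62334839]] [[431.23768157 135.37821725]]
[[700.11325503  19.18750016  30.        ]
 [609.65517521   5.66959418  30.        ]
 [672.90999642 205.75585837  30.        ]] [[713.37366104  16.45708108  40.        ]
 [687.89902354 198.68300039  40.        ]
 [615.46388053  -1.41869751  40.        ]]
```

```bash
python3 -m pendant '[2,0,-6,0,36,0,0,-8,0,36,0,0,-7,0,36,0,0,-4,0,36,0,0,-3,0,36,0,0,0,0,36]'
```

```text
time: 7.07
tool_pos: [620.9, 62.6, 45.9]
tcp_rot: [179.9, -0.8, 8.6]
ft_force: [-0.5, 0.1, -2.5]
finger_gap: 40.5
```

```bash
python3 -m pendant '[2,0,0,0,36,1,0,-1,0,36,0,0,-1,0,36,0,0,-1,0,36,0,0,0,0,36]'
```

```text
time: 7.48
tool_pos: [625.1, 62.7, 45.9]
tcp_rot: [179.9, -0.8, 8.6]
ft_force: [0.9, -0.1, -2.0]
finger_gap: 40.9
```

```bash
python3 -m pendant '[0,0,-2,0,36,0,0,-2,0,36,0,0,-1,0,36,0,0,0,0,36]'
```

```text
time: 7.82
tool_pos: [626.3, 62.7, 45.6]
tcp_rot: [179.9, -1.0, 8.6]
ft_force: [-0.4, -0.0, -2.1]
finger_gap: 41.0
```

```bash
python3 -m pendant '[0,0,-4,0,36,-1,0,-4,0,36]'
```

```text
time: 7.98
tool_pos: [626.8, 62.8, 43.5]
tcp_rot: [179.9, -1.1, 8.7]
ft_force: [-25.4, -3.4, 48.5]
finger_gap: 41.3
```

```bash
python3 -m pendant '[0,0,1,0,52,0,0,0,0,52,0,0,0,0,52,0,0,0,0,52]'
```

```text
time: 8.32
tool_pos: [628.7, 62.9, 46.3]
tcp_rot: [179.8, -1.4, 8.7]
ft_force: [-0.8, -0.9, -0.9]
finger_gap: 51.8
```

```bash
python3 -m pendant '[0,0,8,0,52,0,0,15,0,52,0,0,25,0,52,0,0,30,0,52,0,0,20,0,64,-10,5,5,0,64,-20,9,5,0,64,-25,12,5,0,64,-25,12,0,0,64,-25,12,0,0,64,-25,12,0,0,64,-25,12,0,0,64]'
```

```text
time: 9.32
tool_pos: [469.1, 135.9, 163.7]
tcp_rot: [179.8, -1.2, 8.3]
ft_force: [0.1, 0.7, 1.0]
finger_gap: 64.2
```

```bash
python3 -m pendant '[-10,6,0,-0.03,64,-8,4,0,-0.03,64,0,0,0,-0.015,64,0,0,0,0,64,0,0,0,0,64]'; python3 -c "
from h import *
s=snap('wrist','w4.png');t=snap('top');print(rack_wrist(s,(444,148)));print(rack_wrist(t,(444,148)));print('D',rack_wrist(t,(626,63),76),sensors.sense()['tool_pos']);cv2.imwrite('pics/t4.png',cv2.resize(t['frame'][160:330,120:360],None,fx=3.3,fy=3.3))"
```

```text
time: 9.73
tool_pos: [446.0, 148.6, 164.5]
tcp_rot: [179.9, -1.2, 4.1]
ft_force: [0.2, -0.1, 0.4]
finger_gap: 64.0
((443.666015625, 150.09519958496094), (104.63246154785156, 41.989967346191406), 3.856194496154785)Traceback (most recent call last):
  File "<string>", line 3, in <module>
    s=snap('wrist','w4.png');t=snap('top');print(rack_wrist(s,(444,148)));print(rack_wrist(t,(444,148)));print('D',rack_wrist(t,(626,63),76),sensors.sense()['tool_pos']);cv2.imwrite('pics/t4.png',cv2.resize(t['frame'][160:330,120:360],None,fx=3.3,fy=3.3))
                                                                                ~~~~~~~~~~^^^^^^^^^^^^^
  File "h.py", line 36, in rack_wrist
    k=max(cv2.findContours(m,cv2.RETR_EXTERNAL,cv2.CHAIN_APPROX_NONE)[0],key=cv2.contourArea).reshape(-1,2)
      ~~~^^^^^^^^^^^^^^^^^^^^^^^^^^^^^^^^^^^^^^^^^^^^^^^^^^^^^^^^^^^^^^^^^^^^^^^^^^^^^^^^^^^^
ValueError: max() iterable argument is empty
```

View pics/w4.png

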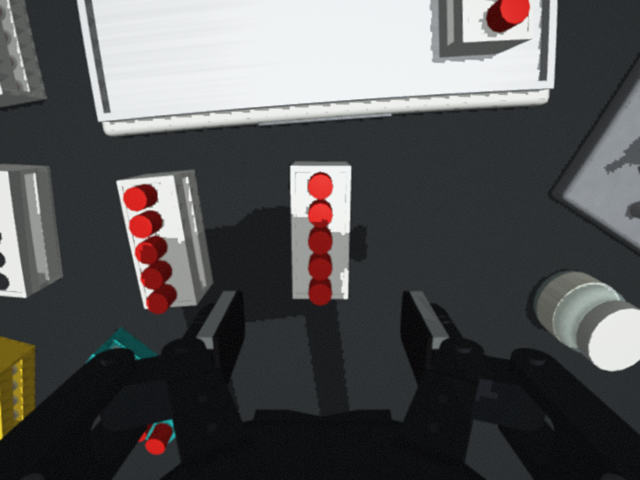

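Rack D stands in the bed at px (490,30). Rack C is at px (320,230), measured at (444,150). Descending on C.

```bash
python3 -m pendant '[-1,1,-18,0,64,-1,0,-22,0,64,-1,0,-22,0,64,-1,0,-18,0,64,-1,0,-14,0,64,-1,0,-10,0,64,-1,0,-8,0,64,0,0,0,0,64]'
```

```text
time: 10.5
tool_pos: [444.5, 146.5, 49.4]
tcp_rot: [179.9, -1.5, 4.0]
ft_force: [-1.1, 0.1, -0.8]
finger_gap: 64.2
```

```bash
python3 -m pendant '[-1,3,-9,0,64,-1,1,-9,0,64,-1,1,-8,0,64,-1,0,-6,0,64,0,0,-3,0,64,0,0,-3,0,64,0,0,0,0,64]'
```

```text
time: 11.08
tool_pos: [442.5, 152.5, 9.9]
tcp_rot: [179.9, -1.7, 4.0]
ft_force: [-1.0, 0.2, -0.3]
finger_gap: 63.9
```

```bash
python3 -m pendant '[1,-2,3,0,64,0,-1,1,0,50,0,0,0,0,36,0,0,0,0,36,0,0,0,0,36,0,0,0,0,36,0,0,0,0,36]' 60
```

```text
time: 11.67
tool_pos: [444.9, 149.2, 16.0]
tcp_rot: [179.9, -1.9, 4.0]
ft_force: [-0.6, 0.4, -1.2]
finger_gap: 41.0
```

```bash
python3 -m pendant '[0,0,10,0,36,0,0,15,0,36,0,0,22,0,36,0,0,22,0,36,0,0,12,0,36,10,0,0,0.01,36,20,-3,1,0.02,36,22,-4,1,0.02,36,22,-3,1,0.01,36,22,-3,1,0.01,36,22,-3,1,0,36,22,-2,1,0,36]'
```

```text
time: 12.67
tool_pos: [584.7, 131.2, 113.7]
tcp_rot: [179.9, -1.7, 8.4]
ft_force: [-0.2, 0.3, -0.6]
finger_gap: 40.9
```

```bash
python3 -m pendant '[10,0,-4,0,36,8,-1,-6,0,36,5,0,-8,0,36,0,0,-8,0,36,0,0,0,0,36]'; python3 -c "
from h import *
s=snap('wrist','w5.png')"
```

```text
time: 13.08
tool_pos: [613.6, 129.2, 90.0]
tcp_rot: [179.9, -1.9, 8.3]
ft_force: [-0.9, 0.3, -2.8]
finger_gap: 41.3
```

View pics/w5.png

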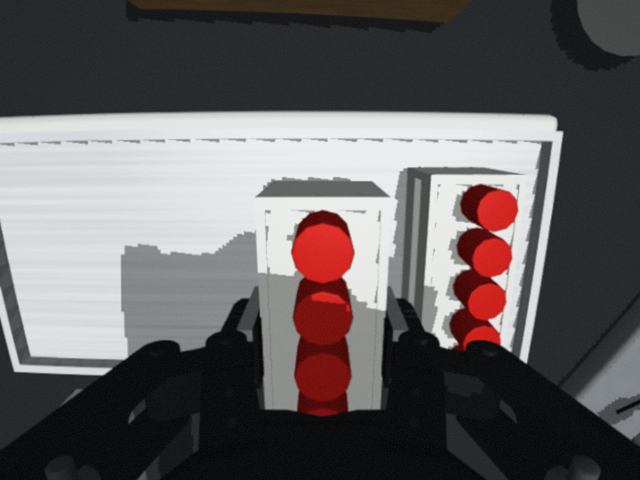

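Rack C is still held at px (322,290), level and beside D at (470,260). Lowering it.

```bash
python3 -m pendant '[0,1,-8,0,36,0,0,-9,0,36,-1,0,-9,0,36,-1,0,-7,0,36,-1,0,-5,0,36,0,0,-3,0,36,0,0,0,0,36]'
```

```text
time: 13.72
tool_pos: [607.2, 131.1, 45.1]
tcp_rot: [179.9, -1.8, 8.4]
ft_force: [-0.1, -0.2, -1.5]
finger_gap: 41.1
```

```bash
python3 -m pendant '[4,-1,1,0,36,3,0,0,0,36,0,0,0,0,36,0,0,-1,0,36]'
```

```text
time: 14.05
tool_pos: [615.7, 130.0, 46.0]
tcp_rot: [179.9, -1.9, 8.4]
ft_force: [0.4, 0.2, -2.2]
finger_gap: 40.8
```

```bash
python3 -m pendant '[0,0,-3,0,36,0,0,-1,0,52,0,0,0,0,52,0,0,0,0,52,0,0,0,0,52]'
```

```text
time: 14.47
tool_pos: [618.5, 130.2, 45.9]
tcp_rot: [179.9, -2.2, 8.4]
ft_force: [0.4, 0.0, 0.1]
finger_gap: 51.9
```

```bash
python3 -m pendant '[0,0,8,0,52,0,0,15,0,52,0,0,25,0,52,0,0,30,0,52,0,0,20,0,64,-10,8,5,0,64,-22,16,5,0,64,-26,20,5,0,64,-26,20,0,0,64,-26,20,0,0,64,-26,20,0,0,64,-26,20,0,0,64]'
```

```text
time: 15.47
tool_pos: [454.3, 253.3, 171.4]
tcp_rot: [179.9, -2.7, 7.8]
ft_force: [-0.4, 0.0, 0.8]
finger_gap: 64.5
```

```bash
python3 -m pendant '[-10,8,0,0.004,64,-5,4,0,0.004,64,0,0,0,0,64,0,0,0,0,64]'; python3 -c "
from h import *
s=snap('wrist','w6.png');print(rack_wrist(s,(428,269)),sensors.sense()['tool_pos'],sensors.sense()['tcp_rot'])"
```

```text
time: 15.8
tool_pos: [435.1, 269.4, 173.9]
tcp_rot: [-180.0, -2.8, 8.7]
ft_force: [0.6, 1.2, 0.7]
finger_gap: 64.2
((427.7960510253906, 269.8658752441406), (103.85883331298828, 42.001983642578125), 8.661731719970703) [435.42545725 269.17074695 173.87185009] [-179.96146551   -2.80484855    8.65465843]
```

View pics/w6.png

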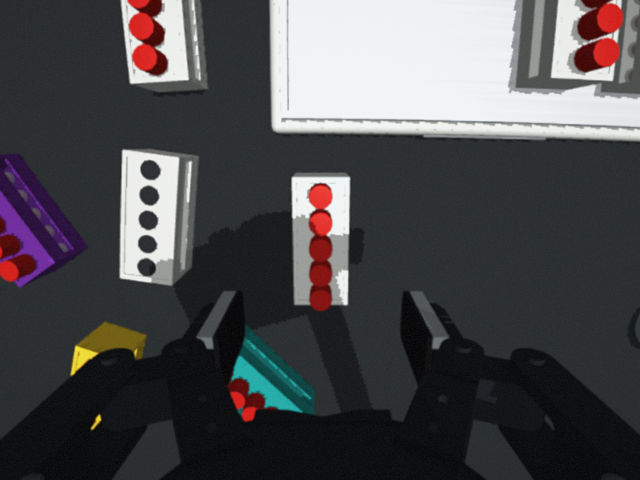

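Rack B is at px (320,240), measured at (427.8,269.9).

```bash
python3 -m pendant '[-3,0,-18,0,64,-2,0,-22,0,64,-2,0,-22,0,64,-2,0,-20,0,64,-1,1,-14,0,64,-1,1,-10,0,64,-1,1,-8,0,64,0,0,0,0,64]'
```

```text
time: 16.52
tool_pos: [432.9, 265.8, 57.2]
tcp_rot: [180.0, -3.2, 8.0]
ft_force: [-0.1, -0.3, -0.6]
finger_gap: 64.2
```

```bash
python3 -m pendant '[-2,2,-9,0.003,64,-2,1,-10,0.003,64,-2,1,-9,0.003,64,-1,0,-6,0,64,-1,0,-4,0,64,0,0,-3,0,64,0,0,0,0,64]'
```

```text
time: 17.1
tool_pos: [426.6, 270.7, 14.5]
tcp_rot: [-180.0, -3.4, 8.5]
ft_force: [0.5, -0.3, -1.0]
finger_gap: 63.7
```

```bash
python3 -m pendant '[1,-1,0,0,50,0,0,0,0,36,0,0,0,0,36,0,0,0,0,36,0,0,0,0,36,0,0,0,0,36]' 60; python3 -m pendant '[0,0,10,0,36,0,0,15,0,36,0,0,22,0,36,0,0,24,0,36,0,0,16,0,36,0,0,4,0,36]'
```

```text
time: 17.6
tool_pos: [428.5, 270.0, 15.7]
tcp_rot: [-179.9, -3.5, 8.5]
ft_force: [-0.3, 0.3, -1.4]
finger_gap: 41.0
time: 18.1
tool_pos: [425.0, 268.1, 110.2]
tcp_rot: [179.9, -3.1, 8.5]
ft_force: [-0.4, 0.1, -1.4]
finger_gap: 41.3
```

```bash
python3 -m pendant '[10,-4,0,0,36,20,-8,1,0,36,22,-9,1,0,36,22,-9,1,0,36,22,-9,1,0,36,22,-9,1,0,36,22,-9,1,0,36,15,-6,0,0,36,8,-3,0,0,36,0,0,0,0,36]'
```

```text
time: 18.93
tool_pos: [596.8, 194.7, 110.1]
tcp_rot: [179.9, -2.9, 8.6]
ft_force: [-0.0, 0.7, -2.2]
finger_gap: 41.2
```

```bash
python3 -m pendant '[6,2,-10,0,36,4,0,-12,0,36,2,0,-12,0,36,0,0,-10,0,36,0,0,-4,0,36,0,0,0,0,36]';  python3 -c "
from h import *
s=snap('wrist','w7.png')"
```

```text
time: 19.43
tool_pos: [604.9, 196.8, 54.2]
tcp_rot: [179.9, -2.5, 8.7]
ft_force: [0.4, -0.6, -1.6]
finger_gap: 41.4
```

View pics/w7.png

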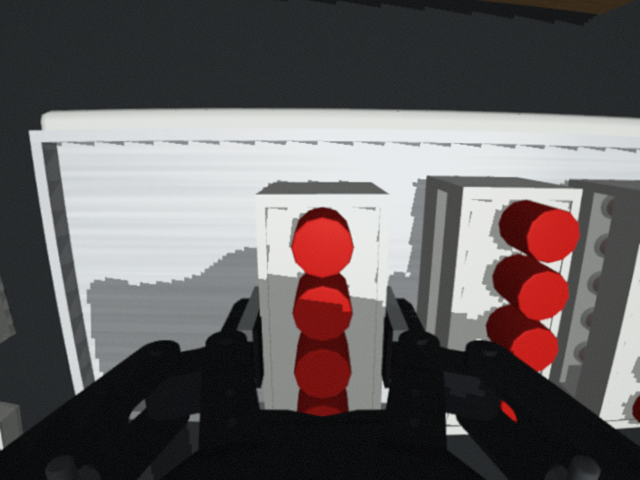

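```bash
python3 -m pendant '[0,0,-5,0,36,0,0,-3,0,36,0,0,-1,0,36,0,0,0,0,36]'
```

```text
time: 19.82
tool_pos: [604.9, 197.6, 46.1]
tcp_rot: [179.9, -2.6, 8.8]
ft_force: [-0.2, -0.5, -1.5]
finger_gap: 41.2
```

```bash
python3 -m pendant '[0,0,-3,0,36,0,0,-1,0,52,0,0,0,0,52,0,0,0,0,52,0,0,0,0,52]'
```

```text
time: 20.23
tool_pos: [607.6, 198.2, 46.6]
tcp_rot: [179.9, -2.9, 8.8]
ft_force: [1.4, 0.7, 0.8]
finger_gap: 51.7
```

```bash
python3 -m pendant '[0,0,8,0,52,0,0,15,0,52,0,0,25,0,52,0,0,30,0,52,0,0,20,0,64,-2,10,5,0,64,-4,25,5,0.003,64,-4,34,5,0.003,64,-4,36,0,0.003,64,-4,36,0,0.003,64,-2,30,0,0.003,64,-2,15,0,0.003,64]'
```

```text
time: 21.23
tool_pos: [582.8, 390.3, 167.2]
tcp_rot: [-180.0, -3.1, 9.3]
ft_force: [1.3, 1.1, 0.5]
finger_gap: 64.0
```

```bash
python3 -m pendant '[0,5,0,0.004,64,0,0,0,0.004,64,0,0,0,0,64,0,0,0,0,64]'; python3 -c "
from h import *
s=snap('wrist','w8.png');print(rack_wrist(s,(575,408)),sensors.sense()['tool_pos'],sensors.sense()['tcp_rot'])"
```

```text
time: 21.57
tool_pos: [580.3, 398.6, 164.6]
tcp_rot: [179.9, -2.9, 10.1]
ft_force: [0.5, -0.1, -0.7]
finger_gap: 63.9
((575.9287109375, 408.8922119140625), (104.31793212890625, 41.81311798095703), 10.606687545776367) [580.39923944 398.16666077 164.5660606 ] [179.9302875   -2.88676954  10.07972047]
```

View pics/w8.png

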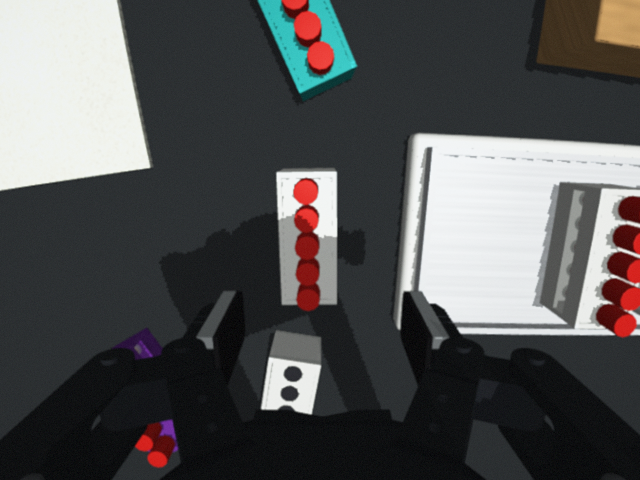

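Rack A is at px (307,238), measured at (575.9,408.9). Descending.

```bash
python3 -m pendant '[-2,8,-14,0.006,64,-2,4,-20,0.005,64,-2,0,-20,0,64,-1,0,-20,0,64,-1,0,-14,0,64,-1,0,-10,0,64,-1,0,-6,0,64,0,0,0,0,64]'
```

```text
time: 22.28
tool_pos: [572.1, 403.5, 52.3]
tcp_rot: [179.9, -2.9, 10.2]
ft_force: [-0.9, 0.4, 0.5]
finger_gap: 64.3
```

```bash
python3 -m pendant '[0,3,-8,0.006,64,0,2,-8,0.003,64,0,1,-8,0.003,64,0,1,-6,0,64,0,0,-4,0,64,0,0,-2,0,64,0,0,0,0,64]'
```

```text
time: 22.87
tool_pos: [574.1, 412.1, 15.3]
tcp_rot: [-180.0, -3.2, 10.9]
ft_force: [-0.1, -0.4, 0.1]
finger_gap: 64.4
```

```bash
python3 -m pendant '[0,-3,0,0,64,0,0,0,0,50,0,0,0,0,36,0,0,0,0,36,0,0,0,0,36,0,0,0,0,36,0,0,0,0,36]' 60; python3 -m pendant '[0,0,10,0,36,0,0,15,0,36,0,0,22,0,36,0,0,24,0,36,0,0,16,0,36,0,0,4,0,36]'
```

```text
time: 23.45
tool_pos: [574.9, 409.0, 17.0]
tcp_rot: [-180.0, -3.3, 10.9]
ft_force: [0.1, 0.5, -2.4]
finger_gap: 40.6
time: 23.95
tool_pos: [572.2, 407.4, 113.3]
tcp_rot: [179.9, -3.0, 10.9]
ft_force: [1.0, 0.4, -2.0]
finger_gap: 41.1
```

```bash
python3 -m pendant '[2,-10,0,-0.005,36,3,-18,0,-0.008,36,4,-22,0,-0.008,36,4,-22,0,-0.008,36,4,-22,0,-0.008,36,3,-20,0,-0.005,36,2,-12,0,0,36,0,-5,0,0,36,0,0,0,0,36]'
```

```text
time: 24.7
tool_pos: [592.8, 260.9, 110.2]
tcp_rot: [179.8, -2.8, 8.1]
ft_force: [-0.0, -0.6, -1.5]
finger_gap: 40.9
```

```bash
python3 -m pendant '[2,4,-10,0,36,0,1,-12,0,36,0,0,-12,0,36,0,0,-10,0,36,0,0,-4,0,36,0,0,0,0,36]';  python3 -c "
from h import *
s=snap('wrist','w9.png')"
```

```text
time: 25.2
tool_pos: [592.4, 269.1, 54.1]
tcp_rot: [179.8, -2.6, 8.3]
ft_force: [0.4, -0.6, -1.7]
finger_gap: 41.2
```

View pics/w9.png

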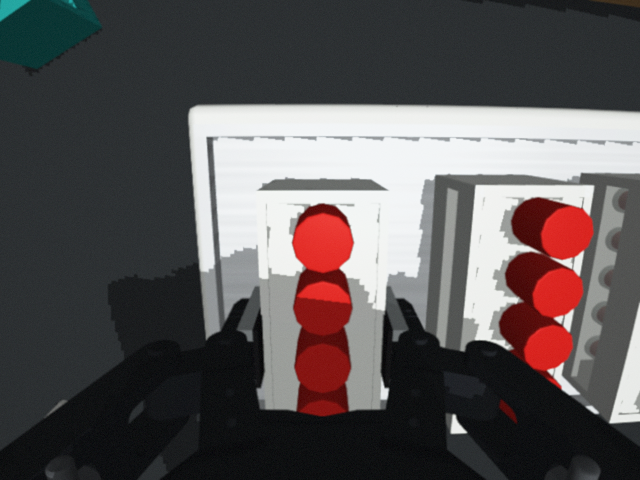

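```bash
python3 -m pendant '[2,-3,-4,0,36,1,-1,-3,0,36,0,0,-1,0,36,0,0,0,0,36]'
```

```text
time: 25.58
tool_pos: [596.3, 265.8, 47.0]
tcp_rot: [179.9, -2.7, 8.4]
ft_force: [-0.3, 0.4, -2.0]
finger_gap: 41.0
```

```bash
python3 -m pendant '[0,0,-3,0,36,0,0,-1,0,52,0,0,0,0,52,0,0,0,0,52,0,0,0,0,52]'; python3 -m pendant '[0,0,8,0,52,0,0,15,0,52,0,0,25,0,52,0,0,30,0,52,0,0,30,0,52,0,0,10,0,52]'
```

```text
time: 26.0
tool_pos: [599.5, 266.5, 48.7]
tcp_rot: [179.9, -3.1, 8.3]
ft_force: [0.4, -0.2, -0.4]
finger_gap: 52.2
time: 26.5
tool_pos: [595.3, 264.8, 167.7]
tcp_rot: [179.8, -2.5, 8.3]
ft_force: [1.8, 0.1, 0.3]
finger_gap: 52.0
```

```bash
python3 -m pendant '[-3,-15,0,0,60,-5,-28,0,0,60,-6,-36,0,0,60,-6,-36,0,0,60,-6,-36,0,0,60,-6,-36,0,0,60,-6,-36,0,0,60,-6,-36,0,0,60,-6,-36,0,0,60,-6,-36,0,0,60,-4,-20,0,0,60,-2,-10,0,0,60]'
```

```text
time: 27.5
tool_pos: [531.0, -106.0, 176.8]
tcp_rot: [179.9, -3.5, 8.8]
ft_force: [0.4, -0.1, -0.1]
finger_gap: 59.6
```

```bash
python3 -m pendant '[0,0,0,0,60,0,0,0,0,60]'; python3 -c "
from h import *
s=snap('wrist','w10.png');t=snap('top');cv2.imwrite('pics/t10.png',t['frame']);c=snap('scene');cv2.imwrite('pics/s10.png',cv2.resize(c['frame'][120:390,170:490],None,fx=2.4,fy=2.2))
f=s['frame'].astype(int);P=boardz(s)
m=(f.max(2)<60)&(P[...,2]>92)&(P[...,2]<102)&(np.hypot(P[...,0]-530,P[...,1]+106)<25);yx=np.argwhere(m);print(len(yx),onplane(s,[yx.mean(0)[::-1]],98),P[m].mean(0))
print(sensors.sense()['tool_pos'])"
```

```text
time: 27.67
tool_pos: [530.2, -109.0, 176.8]
tcp_rot: [179.9, -3.5, 8.5]
ft_force: [1.3, 0.4, -0.8]
finger_gap: 60.2
875 [[ 534.17686778 -107.05007684   98.        ]] [ 533.98529091 -107.07713086   97.36386302]
[ 530.50938716 -107.65914816  176.76136814]
```

View pics/w10.png

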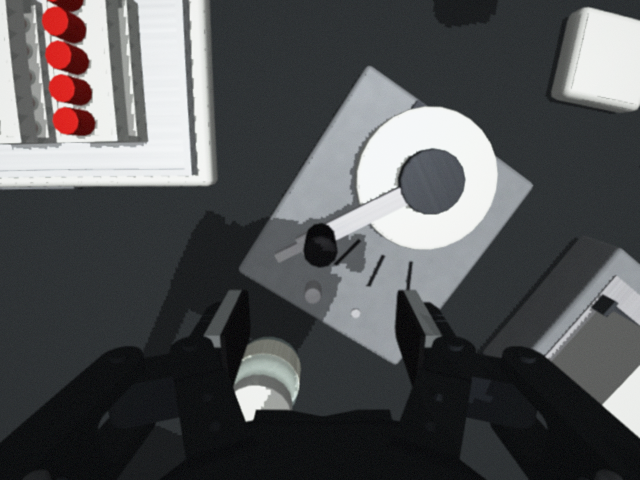

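View pics/t10.png

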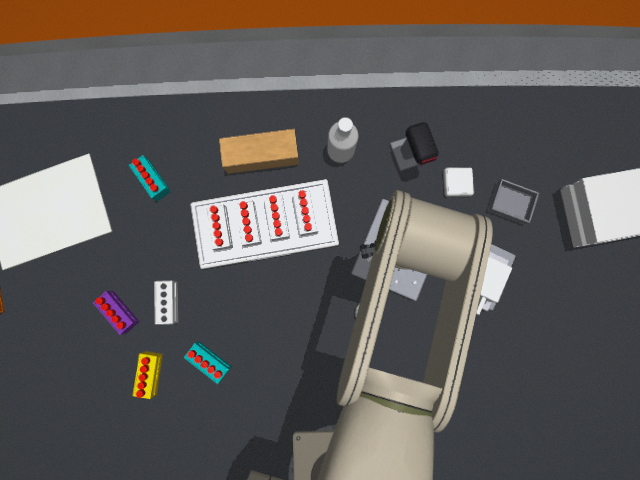

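View pics/s10.png

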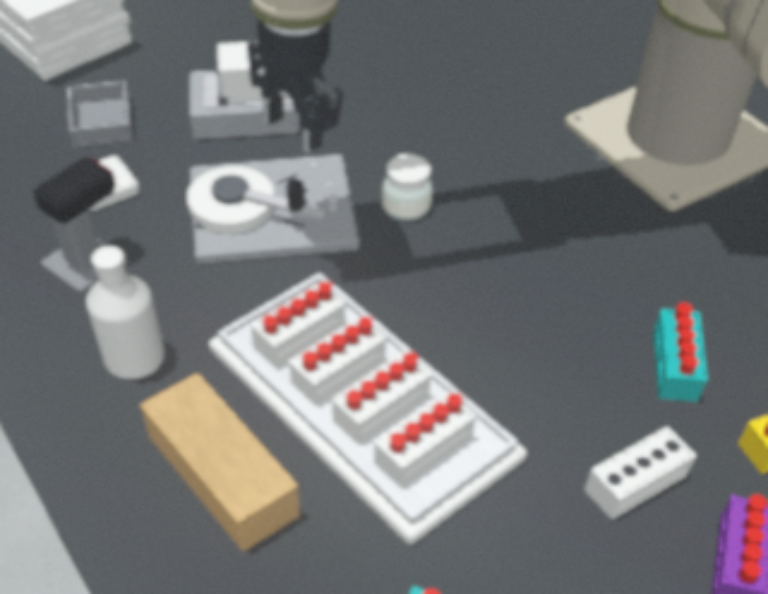

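All four racks stand in the bed. The knob is at wrist px (320,240). I'll refine the lever geometry from this view.

```bash
python3 -c "
from h import *
s=snap('wrist');P=boardz(s);f=s['frame'].astype(int)
m=(f.max(2)<100)&(np.hypot(P[...,0]-583,P[...,1]+182)<30)&(P[...,2]>50);yx=np.argwhere(m);h=P[m];print('hubcap',len(yx),h.mean(0))
peg=onplane(s,[(313,292)],42)[0];pl=onplane(s,[(355,313)],22)[0];print(peg,pl,depthpts(s,[(313,291)]))
for pv in (np.array([582.7,-181.6]),h.mean(0)[:2]):
  for q in (peg,pl,np.array([532.5,-106.7])): d=q[:2]-pv;print(np.hypot(*d),np.degrees(np.arctan2(d[1],d[0])))
"
```

```text
hubcap 2964 [ 584.56619764 -180.21594455   57.71622377]
[ 484.29287784 -107.21273124   42.        ] [ 462.49703137 -146.99309096   22.        ] [[ 485.19310396 -107.08451935   42.13891504]]
123.35893743707034 142.91387449685803
125.08553801689371 163.9386815414446
90.1667898951715 123.83105962407402
124.03309162289861 143.94379967751436
126.50944373553502 164.7749152554994
90.08597582357397 125.30727088489101
```

```bash
python3 -m pendant '[0,0,-12,0,60,-1,1,-18,0,60,-1,0,-18,0,60,-1,0,-14,0,60,0,0,-8,0,60,0,0,0,0,60,0,0,0,0,60]'
```

```text
time: 28.45
tool_pos: [528.2, -99.9, 100.7]
tcp_rot: [179.9, -3.5, 9.2]
ft_force: [0.1, -0.0, -0.9]
finger_gap: 59.8
```

```bash
python3 -m pendant '[1,-3,-9,0,60,1,-3,-10,0,60,0,-2,-8,0,60,0,0,-4,0,60,0,0,-2,0,60,0,0,0,0,60]'; python3 -c "
from h import *
s=snap('wrist','w11.png')"
```

```text
time: 28.95
tool_pos: [532.1, -109.0, 66.2]
tcp_rot: [179.8, -3.7, 9.2]
ft_force: [0.2, -0.8, -0.2]
finger_gap: 60.0
```

View pics/w11.png

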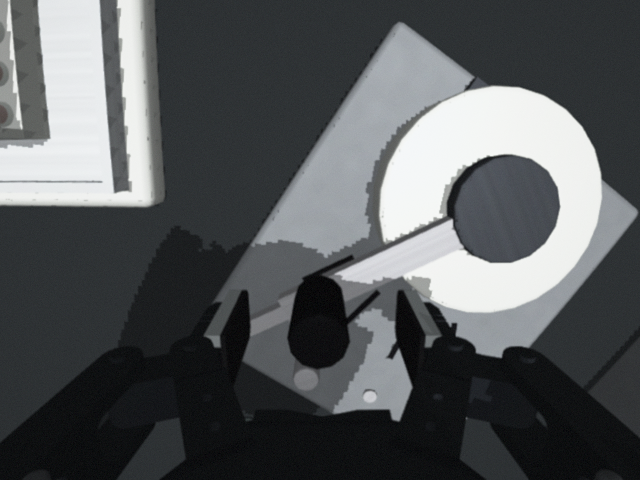

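The knob is between the pads at px (318,340). Closing on it.

```bash
python3 -m pendant '[0,1,1,0,30,0,1,1,0,18,0,0,0,0,18,0,0,0,0,18,0,0,0,0,18,0,0,0,0,18,0,0,0,0,18]' 40
```

```text
time: 29.58
tool_pos: [533.0, -107.2, 69.9]
tcp_rot: [179.8, -3.8, 9.2]
ft_force: [0.7, -0.9, -2.4]
finger_gap: 20.6
```

```bash
python3 -m pendant '[-4,-3,0,0,18,-4,-3,0,0,18,-4,-4,0,0,18,-4,-4,0,0,18]'
```

```text
time: 29.92
tool_pos: [518.4, -118.3, 69.9]
tcp_rot: [180.0, -4.1, 9.4]
ft_force: [-0.8, 3.4, -3.0]
finger_gap: 20.4
```

```bash
python3 -m pendant '[-3,-4,0,0,18,-3,-4,0,0,18,-1,-2,0,0,18,0,0,0,0,18]'
```

```text
time: 30.25
tool_pos: [509.5, -127.5, 69.8]
tcp_rot: [-179.9, -4.0, 9.5]
ft_force: [3.8, 0.9, -2.6]
finger_gap: 20.7
```

```bash
python3 -m pendant '[0,-1,0,0,18,0,0,0,0,55,0,0,0,0,55,0,0,0,0,55,0,0,0,0,55]'; python3 -m pendant '[0,0,8,0,55,0,0,15,0,55,0,0,22,0,55,0,0,25,0,55,0,0,20,0,55,0,0,10,0,55,0,0,0,0,55]'; python3 -c "
from h import *
s=snap('wrist','w12.png')"
```

```text
time: 30.67
tool_pos: [509.8, -129.8, 70.4]
tcp_rot: [-179.9, -4.0, 9.4]
ft_force: [-0.6, 0.2, -0.9]
finger_gap: 54.6
time: 31.25
tool_pos: [508.8, -130.3, 176.8]
tcp_rot: [180.0, -4.0, 9.3]
ft_force: [0.8, -0.5, -0.4]
finger_gap: 55.0
```

View pics/w12.png

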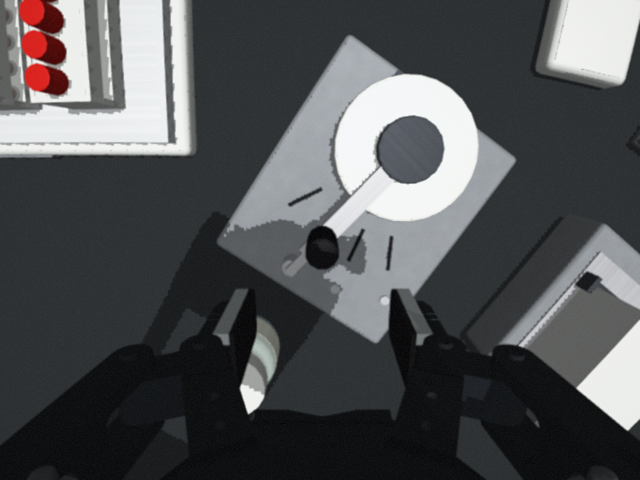

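The lever pointer is over the tall peg at px (290,266). Moving to the switch box.

```bash
python3 -m pendant '[-8,-8,2,-0.03,55,-14,-16,3,-0.06,55,-16,-19,3,-0.07,55,-16,-19,3,-0.07,55,-16,-19,3,-0.07,55,-16,-19,3,-0.07,55,-16,-19,3,-0.07,55,-16,-19,3,-0.07,55,-14,-16,0,-0.06,55,-8,-8,0,-0.04,55,0,0,0,-0.02,55,0,0,0,0,55]'; python3 -c "
from h import *
s=snap('wrist','w13.png');print(sensors.sense()['tool_pos'],sensors.sense()['tcp_rot'])"
```

```text
time: 32.3
tool_pos: [348.6, -295.8, 181.4]
tcp_rot: [-179.6, -2.5, -29.4]
ft_force: [0.8, 0.7, -0.2]
finger_gap: 55.3
[ 348.72308136 -295.54683896  181.26845568] [-179.56785078   -2.4882531   -29.30720917]
```

View pics/w13.png

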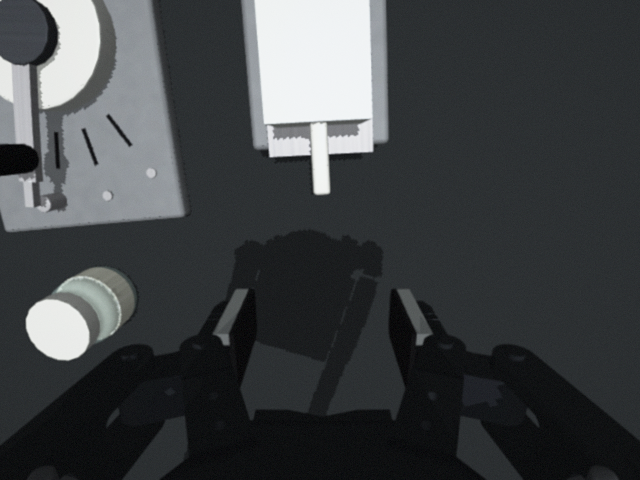

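The fin is at px (320,160), the guard's front edge at v≈123, and the box front corners at about (257,150) and (387,141). Next I'll measure the box pose.

```bash
python3 -c "
from h import *
s=snap('wrist');P=boardz(s);f=s['frame'].astype(int);Z=P[...,2]
v,u=np.mgrid[0:480,0:640]
m=(Z>100)&(Z<118)&(v>126)&(v<200)&(u>290)&(u<350)
fp=P[m];print('fin pts',len(fp),fp.mean(0),np.median(fp[:,2]));r=cv2.minAreaRect(fp[:,:2].astype(np.float32));print(r)
c=fp[:,:2].mean(0);_,_,vt=np.linalg.svd(fp[:,:2]-c);print('fin axis',np.degrees(np.arctan2(vt[0,1],vt[0,0])))
g=(Z>108)&(Z<118)&(v<122)&(u>240)&(u<390);gp=P[g];print('guard z',np.median(gp[:,2]))
a=onplane(s,[(263,124),(373,123)],112);print('front edge',a,a.mean(0),np.linalg.norm(a[0]-a[1]),np.degrees(np.arctan2(*(a[0]-a[1])[[1,0]]))-90)
e=onplane(s,[(313,193),(330,193),(311,126),(327,126)],108);print(e)
b=onplane(s,[(257,150),(387,141)],50);print('box front?',b,b.mean(0))
t=snap('top');cv2.imwrite('pics/t13.png',cv2.resize(t['frame'][210:340,340:540],None,fx=4,fy=4))
"
```

```text
fin pts 1162 [ 400.53478058 -321.40025817  107.15207001] 107.19346875670291
((400.078857421875, -321.1307373046875), (10.066655158996582, 38.88815689086914), 63.444644927978516)
fin axis 153.64149813951533
guard z 111.6099775562314
front edge [[ 433.74614752 -303.32869829  112.        ]
 [ 404.31700857 -356.79098941  112.        ]] [ 419.03157805 -330.05984385  112.        ] 61.02696774206693 -28.831260167609592
[[ 386.25795229 -308.16824993  108.        ]
 [ 381.38208422 -316.87729508  108.        ]
 [ 419.89158547 -325.97426464  108.        ]
 [ 415.46304312 -333.85706887  108.        ]]
box front? [[ 427.77484701 -282.88159744   50.        ]
 [ 387.29871379 -368.06824524   50.        ]] [ 407.5367804  -325.47492134   50.        ]
```

View pics/t13.png

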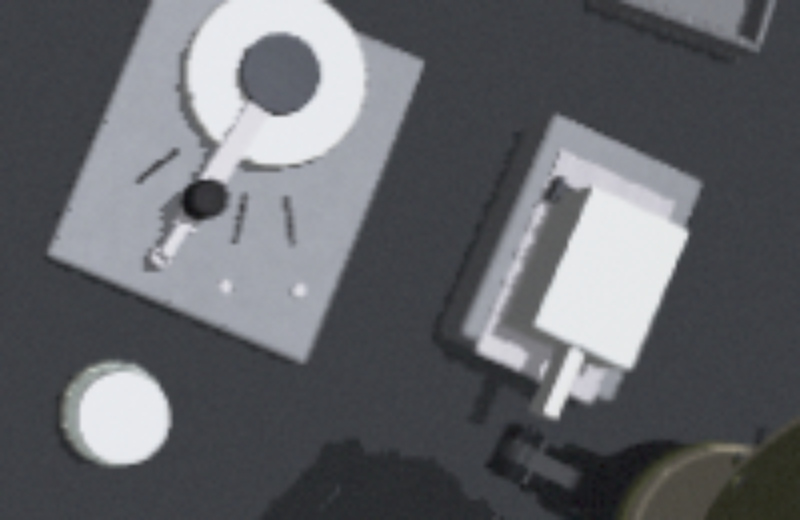

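```bash
python3 -m pendant '[10,-5,0,0.01,40,12,-6,0,0.01,40,12,-6,0,0.01,40,8,-4,0,0.01,40,4,-1,0,0,40,0,0,0,0,40,0,0,0,0,40]'
```

```text
time: 33.03
tool_pos: [401.3, -312.8, 180.6]
tcp_rot: [-179.5, -2.5, -26.0]
ft_force: [-0.1, -1.0, -1.0]
finger_gap: 40.3
```

```bash
python3 -m pendant '[-4,-3,-5,-0.01,40,-3,-2,-10,0,40,-1,0,-12,0,40,-1,0,-10,0,40,0,0,-6,0,40,0,0,0,0,40,0,0,0,0,40]'; python3 -c "
from h import *
s=snap('wrist','w14.png')"
```

```text
time: 33.62
tool_pos: [388.8, -316.1, 131.0]
tcp_rot: [-179.4, -2.3, -26.7]
ft_force: [0.4, -0.0, 0.3]
finger_gap: 39.9
```

View pics/w14.png

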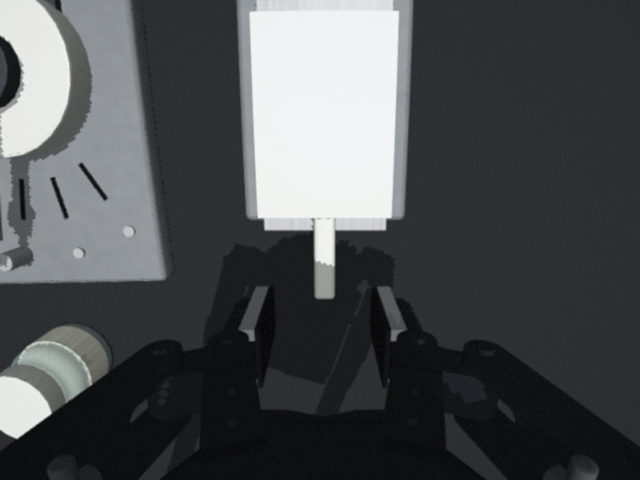

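```bash
python3 -c "
from h import *
s=snap('wrist')
e=onplane(s,[(315,298),(334,298),(314,222),(334,222)],108);print(e,(e[0]+e[1])/2,(e[2]+e[3])/2)
a=onplane(s,[(250,218),(398,218),(249,12),(399,12)],112);print(a,a.mean(0)); print(sensors.sense()['tool_pos'])
"
```

```text
[[ 385.93730532 -308.89399748  108.        ]
 [ 381.8306031  -317.16071311  108.        ]
 [ 419.77926642 -325.56873725  108.        ]
 [ 415.66824945 -333.80339869  108.        ]] [ 383.88395421 -313.0273553   108.        ] [ 417.72375794 -329.68606797  108.        ]
[[ 435.00954567 -301.12890753  112.        ]
 [ 405.31253044 -360.59922851  112.        ]
 [ 509.54598968 -341.83931949  112.        ]
 [ 482.30726798 -395.76925357  112.        ]] [ 458.04383344 -349.83417727  112.        ]
[ 389.06048028 -316.27704019  131.622389  ]
```

```bash
python3 -m pendant '[3,-1,-8,0,40,2,-1,-12,0,40,1,0,-12,0,40,0,0,-10,0,40,0,0,-6,0,40,0,0,-3,0,40,0,0,0,0,40,0,0,0,0,40]'
```

```text
time: 34.38
tool_pos: [397.1, -319.4, 76.8]
tcp_rot: [-179.5, -2.5, -26.6]
ft_force: [0.0, 1.0, -0.8]
finger_gap: 40.0
```

```bash
python3 -m pendant '[-1,1,0,0,25,0,0,0,0,5,0,0,0,0,5,0,0,0,0,5,0,0,0,0,5,0,0,0,0,5,0,0,0,0,5]' 30;  python3 -c "
from h import *
s=snap('wrist','w15.png')"
```

```text
time: 34.97
tool_pos: [395.8, -320.2, 78.3]
tcp_rot: [-179.7, -2.6, -26.6]
ft_force: [1.3, -1.4, -3.4]
finger_gap: 9.6
```

View pics/w15.png

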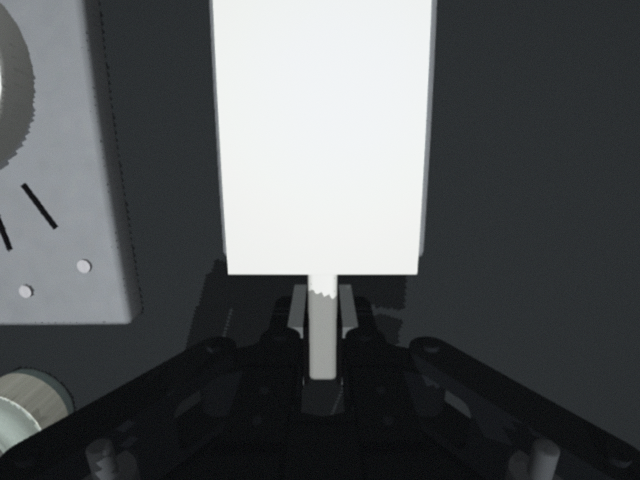

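```bash
python3 -m pendant '[2,-1,6,0,5,2,-1,6,0,5,2.5,-1.2,6.5,0,5,3,-1.5,6,0,5,3.3,-1.6,6,0,5,3.5,-1.8,5.5,0,5]'
```

```text
time: 35.52
tool_pos: [411.2, -327.9, 113.1]
tcp_rot: [-179.7, -2.4, -26.6]
ft_force: [2.4, -2.1, -8.9]
finger_gap: 9.1
```

```bash
python3 -m pendant '[4,-2,5,0,5,4.2,-2.1,5,0,5,4.4,-2.2,5,0,5,4.8,-2.4,4.3,0,5,5,-2.4,4.2,0,5,5,-2.5,4,0,5,5.3,-2.6,3.4,0,5,5.5,-2.7,3.2,0,5,5.6,-2.8,3,0,5]'
```

```text
time: 36.27
tool_pos: [456.0, -350.2, 152.2]
tcp_rot: [-179.7, -1.8, -26.6]
ft_force: [-1.1, -0.6, -9.0]
finger_gap: 9.5
```

```bash
python3 -m pendant '[5.8,-2.9,2.3,0,5,5.8,-2.9,2.1,0,5,5.8,-2.9,1.9,0,5,6,-3,1.2,0,5,6.1,-3,1,0,5,6.1,-3,0.6,0,5,6.1,-3,0,0,5,6.1,-3,-0.3,0,5,6.1,-3,-0.6,0,5,5.4,-2.7,-1,0,5,5.4,-2.7,-1.2,0,5,0,0,0,0,5]'; python3 -c "
from h import *
s=snap('wrist','w16.png');c=snap('scene');cv2.imwrite('pics/s16.png',cv2.resize(c['frame'][90:250,190:390],None,fx=4,fy=3.7))"
```

```text
time: 37.27
tool_pos: [526.9, -385.5, 158.1]
tcp_rot: [-179.6, -1.5, -26.7]
ft_force: [-3.7, -0.3, -4.8]
finger_gap: 9.1
```

View pics/w16.png

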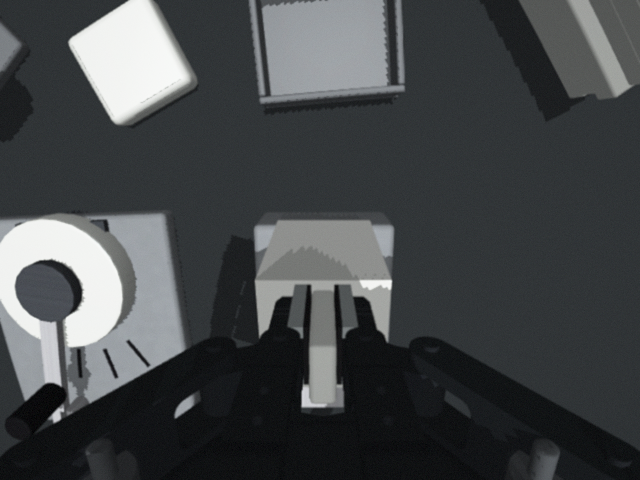

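View pics/s16.png

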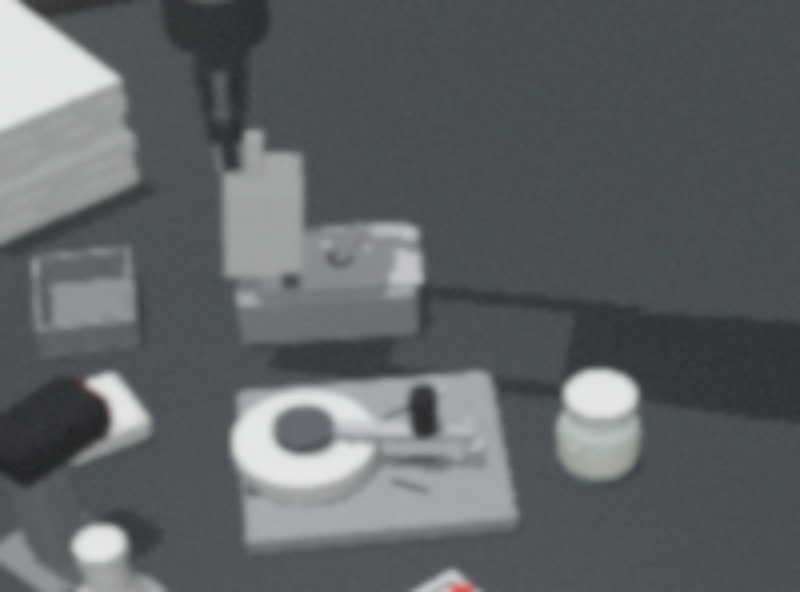

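The guard stands upright (about 90°, on the expected arc), and the toggle is visible leaning to -x. I'll release, slide back off the fin, then go down in front of the toggle.

```bash
python3 -m pendant '[0,0,0,0,30,0,0,0,0,30,-14,7,2,0,30,-22,11,0,0,30,-24,12,0,0,15,-22,11,-8,0,0,-14,8,-18,0,0,-8,4,-24,0,0,-2,1,-20,0,0,0,0,-10,0,0,0,0,0,0,0]'
```

```text
time: 38.28
tool_pos: [431.2, -335.1, 97.5]
tcp_rot: [-179.9, -4.3, -26.6]
ft_force: [0.9, 0.6, -0.7]
finger_gap: -0.2
```

```bash
python3 -m pendant '[-10,4,2,0,0,-9,4,0,0,0,-2,1,-8,0,0,-1,0,-12,0,0,0,0,-8,0,0,0,0,0,0,0]'
```

```text
time: 38.78
tool_pos: [415.4, -330.0, 77.2]
tcp_rot: [-180.0, -5.1, -26.5]
ft_force: [-0.2, 0.1, -0.7]
finger_gap: 0.0
```

```bash
python3 -m pendant '[6,-2,-2,0,0,7,-3,-2,0,0,7,-3,0,0,0,6,-3,0,0,0,5,-2.5,0,0,0,3,-1.5,0,0,0,0,0,0,0,0]'
```

```text
time: 39.37
tool_pos: [453.9, -346.8, 71.9]
tcp_rot: [-180.0, -5.0, -26.5]
ft_force: [-1.7, 0.9, 0.4]
finger_gap: -0.1
```

```bash
python3 -m pendant '[1.5,-0.7,0,0,0,1.5,-0.7,0,0,0]'
```

```text
time: 39.53
tool_pos: [456.9, -348.2, 71.4]
tcp_rot: [-180.0, -4.9, -26.5]
ft_force: [-2.2, 1.0, 0.3]
finger_gap: 0.1
```

```bash
python3 -m pendant '[1.5,-0.7,0,0,0,1.5,-0.7,0,0,0]'; python3 -c "
from h import *
s=snap('wrist','w17.png');c=snap('scene');cv2.imwrite('pics/s17.png',cv2.resize(c['frame'][90:250,190:390],None,fx=4,fy=3.7))"
```

```text
time: 39.7
tool_pos: [457.8, -348.7, 70.8]
tcp_rot: [-180.0, -4.6, -26.5]
ft_force: [-13.6, 6.8, 11.3]
finger_gap: 0.1
```

View pics/s17.png

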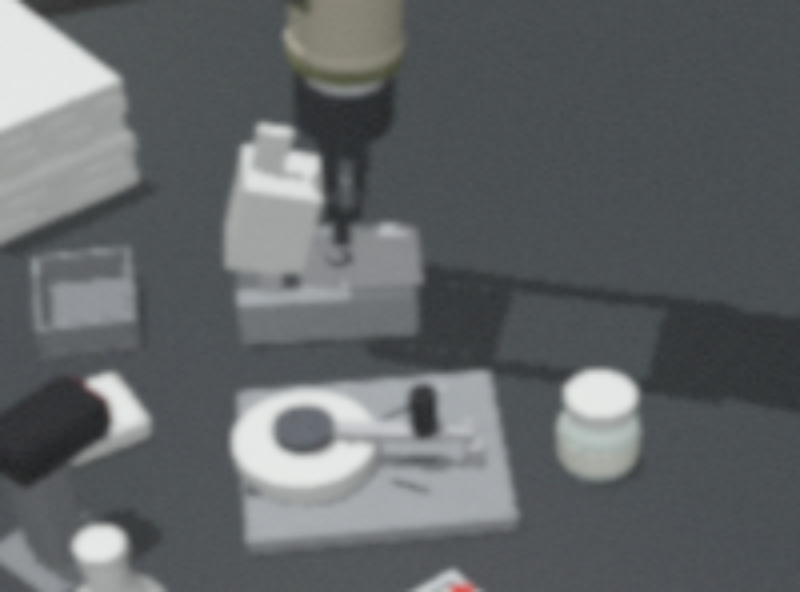

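View pics/w17.png

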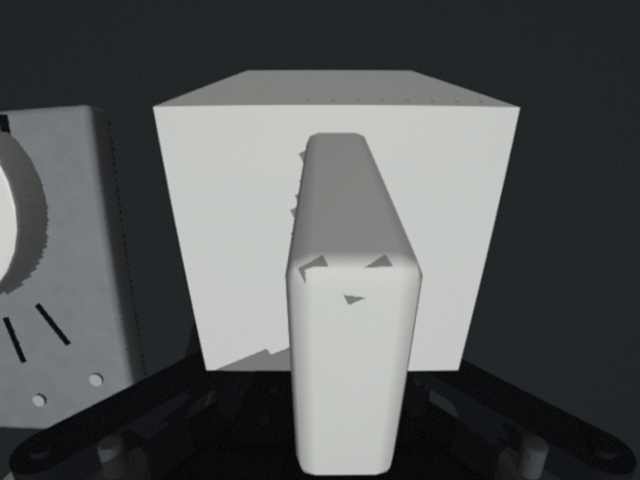

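The force rose to about 15 N along the bat's stop direction, so the toggle is fully over. Retreating straight back before the guard comes down.

```bash
python3 -m pendant '[-4,2,0,0,0,-12,6,0,0,0,-18,9,0,0,0,-20,10,0,0,0,-20,10,0,0,0,-20,10,2,0,0,-18,9,8,0,0,-12,6,12,0,0,0,0,15,0,0,0,0,10,0,0]'; python3 -c "
from h import *
s=snap('wrist','w18.png');c=snap('scene');cv2.imwrite('pics/s18.png',cv2.resize(c['frame'][90:250,190:390],None,fx=4,fy=3.7))"
```

```text
time: 40.63
tool_pos: [329.2, -283.1, 118.0]
tcp_rot: [-179.9, -4.9, -26.5]
ft_force: [0.6, -0.4, 0.1]
finger_gap: 0.4
```

View pics/s18.png

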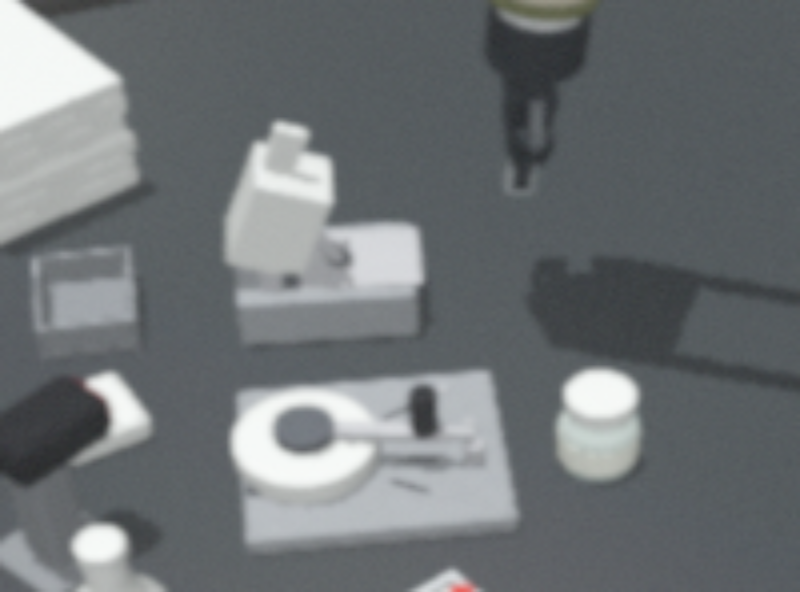

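View pics/w18.png

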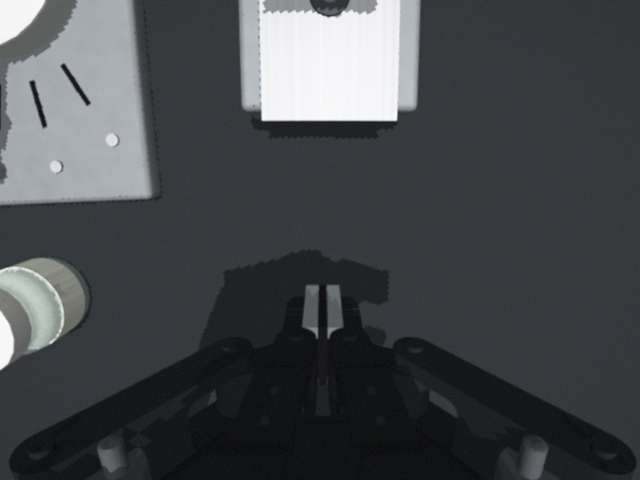

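```bash
python3 -m pendant '[-12,6,0,0,0,-15,7,0,0,0,-12,6,0,0,0]'; python3 -c "
from h import *
s=snap('wrist');cv2.imwrite('pics/w19.png',cv2.resize(s['frame'][0:200,200:450],None,fx=3,fy=3));c=snap('scene');cv2.imwrite('pics/s19.png',cv2.resize(c['frame'][115:190,240:310],None,fx=8,fy=8,interpolation=cv2.INTER_CUBIC))"
```

```text
time: 40.98
tool_pos: [293.3, -266.4, 119.2]
tcp_rot: [180.0, -5.3, -26.4]
ft_force: [0.0, 0.5, 0.9]
finger_gap: 0.5
```

View pics/w19.png

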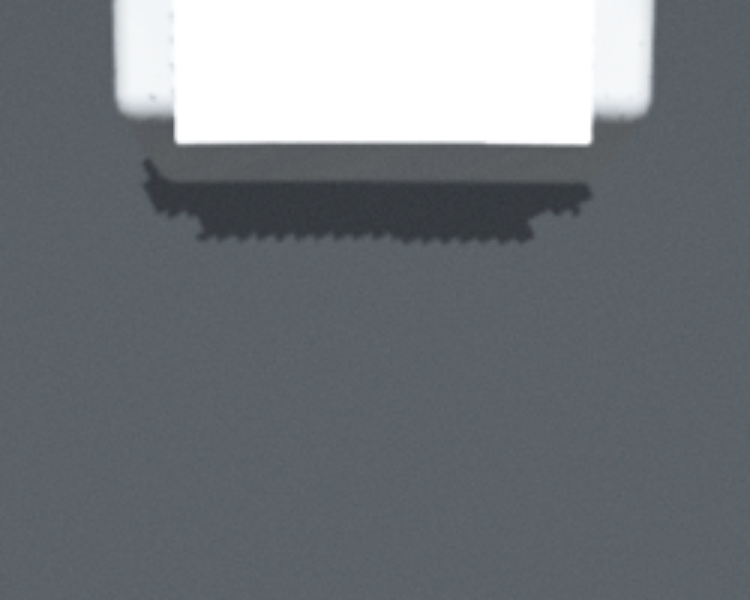

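View pics/s19.png

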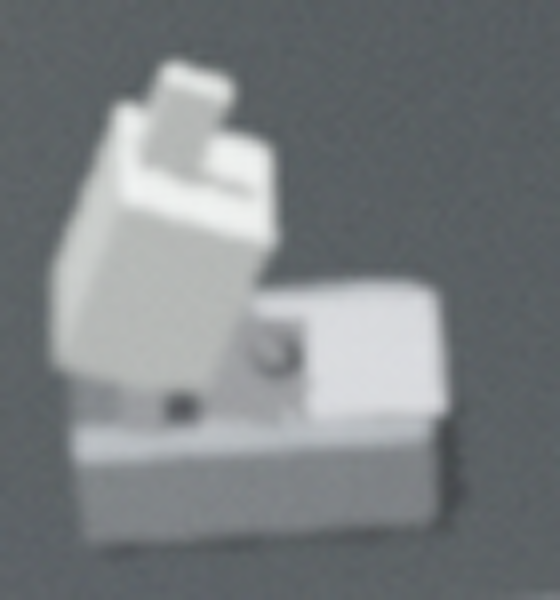

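The toggle's ring is at (280,350) and the bat no longer sticks out to the fin side. I'll wait for the guard to fall.

```bash
python3 -m pendant '[0,0,10,0,30,0,0,20,0,30,0,0,20,0,30,0,0,20,0,30,0,0,10,0,30,0,0,0,0,30,0,0,0,0,30,0,0,0,0,30,0,0,0,0,30,0,0,0,0,30,0,0,0,0,30,0,0,0,0,30]'
python3 -m pendant '[0,0,0,0,30,0,0,0,0,30,0,0,0,0,30,0,0,0,0,30,0,0,0,0,30,0,0,0,0,30,0,0,0,0,30,0,0,0,0,30,0,0,0,0,30,0,0,0,0,30,0,0,0,0,30,0,0,0,0,30]'
python3 -m pendant '[0,0,0,0,30,0,0,0,0,30,0,0,0,0,30,0,0,0,0,30,0,0,0,0,30,0,0,0,0,30,0,0,0,0,30,0,0,0,0,30,0,0,0,0,30,0,0,0,0,30,0,0,0,0,30,0,0,0,0,30]'
python3 -m pendant '[0,0,0,0,30,0,0,0,0,30,0,0,0,0,30,0,0,0,0,30,0,0,0,0,30,0,0,0,0,30,0,0,0,0,30,0,0,0,0,30,0,0,0,0,30,0,0,0,0,30,0,0,0,0,30,0,0,0,0,30]'
python3 -m pendant '[0,0,0,0,30,0,0,0,0,30,0,0,0,0,30,0,0,0,0,30,0,0,0,0,30,0,0,0,0,30,0,0,0,0,30,0,0,0,0,30,0,0,0,0,30,0,0,0,0,30,0,0,0,0,30,0,0,0,0,30]'
python3 -m pendant '[0,0,0,0,30,0,0,0,0,30,0,0,0,0,30,0,0,0,0,30,0,0,0,0,30,0,0,0,0,30,0,0,0,0,30,0,0,0,0,30,0,0,0,0,30,0,0,0,0,30,0,0,0,0,30,0,0,0,0,30]'
python3 -m pendant '[0,0,0,0,30,0,0,0,0,30,0,0,0,0,30,0,0,0,0,30,0,0,0,0,30,0,0,0,0,30,0,0,0,0,30,0,0,0,0,30,0,0,0,0,30,0,0,0,0,30,0,0,0,0,30,0,0,0,0,30]'
python3 -m pendant '[0,0,0,0,30,0,0,0,0,30,0,0,0,0,30,0,0,0,0,30,0,0,0,0,30,0,0,0,0,30,0,0,0,0,30,0,0,0,0,30,0,0,0,0,30,0,0,0,0,30,0,0,0,0,30,0,0,0,0,30]'
python3 -c "
from h import *
s=snap('wrist','w20.png');c=snap('scene');cv2.imwrite('pics/s20.png',cv2.resize(c['frame'][90:390,170:490],None,fx=2.4,fy=2));t=snap('top','t20.png')
P=boardz(s);print(np.percentile(P[...,2][(P[...,2]>80)],[50,90,99]))
from h import rack_wrist
"
```

```text
time: 42.08
tool_pos: [295.6, -266.1, 199.0]
tcp_rot: [-179.8, -5.0, -26.4]
ft_force: [0.0, 0.3, 0.0]
finger_gap: 30.3
time: 43.08
tool_pos: [295.1, -265.7, 198.0]
tcp_rot: [-179.8, -4.9, -26.4]
ft_force: [-0.2, -0.1, 0.0]
finger_gap: 30.2
time: 44.08
tool_pos: [295.1, -265.7, 198.0]
tcp_rot: [-179.8, -4.9, -26.4]
ft_force: [-0.0, 0.2, -0.0]
finger_gap: 29.9
time: 45.08
tool_pos: [295.1, -265.6, 198.0]
tcp_rot: [-179.8, -4.9, -26.4]
ft_force: [0.1, -0.6, -0.0]
finger_gap: 29.9
time: 46.08
tool_pos: [295.1, -265.7, 198.0]
tcp_rot: [-179.8, -4.9, -26.4]
ft_force: [0.0, 0.2, -0.3]
finger_gap: 30.0
time: 47.08
tool_pos: [295.1, -265.6, 198.0]
tcp_rot: [-179.8, -4.9, -26.4]
ft_force: [0.4, -0.1, -0.4]
finger_gap: 29.6
time: 48.08
tool_pos: [295.1, -265.7, 198.0]
tcp_rot: [-179.8, -4.9, -26.4]
ft_force: [-0.8, 0.4, 0.2]
finger_gap: 29.8
time: 49.08
tool_pos: [295.1, -265.6, 198.0]
tcp_rot: [-179.8, -4.9, -26.4]
ft_force: [-0.5, 0.3, -0.3]
finger_gap: 30.1
[273.32895375 290.6689704  346.07223499]
```

View pics/s20.png

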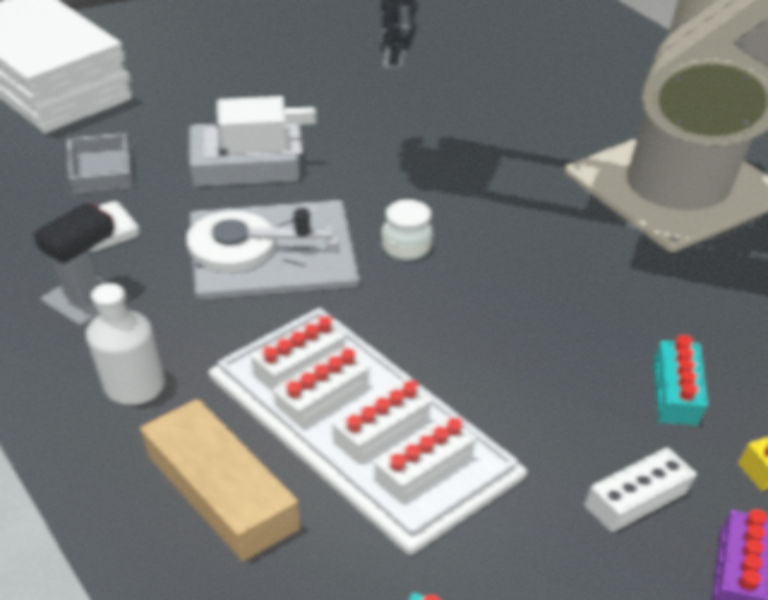

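View pics/t20.png

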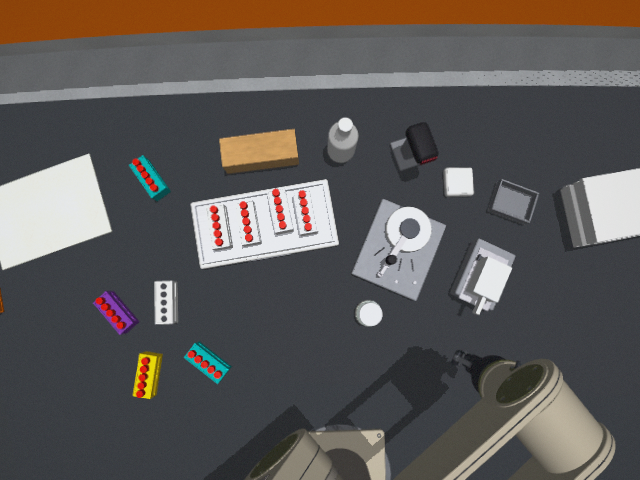

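View pics/w20.png

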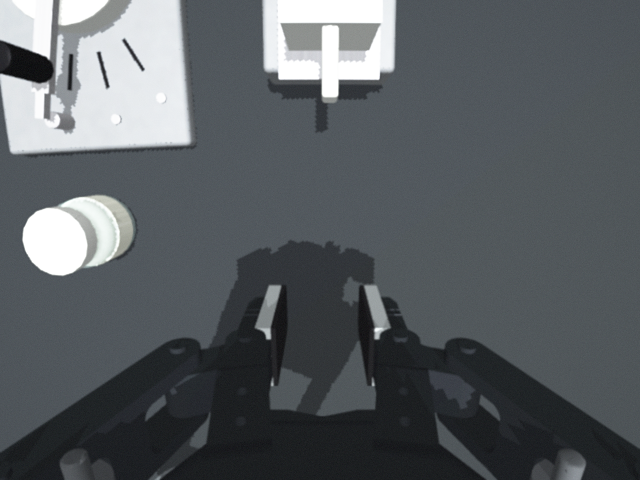

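Rack C was knocked within the bed: it is now at top px (280,210), closer to D. I'll check that it is flat and clear of the rim, and that the guard is shut.

```bash
python3 -m pendant '[0,0,0,0,30,0,0,0,0,30,0,0,0,0,30,0,0,0,0,30,0,0,0,0,30,0,0,0,0,30,0,0,0,0,30,0,0,0,0,30,0,0,0,0,30,0,0,0,0,30,0,0,0,0,30,0,0,0,0,30]'
cat > chk.py <<'E'
from h import *
s=snap('top');t=snap('scene');P=boardz(s);Z=P[...,2];f=s['frame'].astype(int);fs=f
ctr=np.array([610,163.4]);a=np.radians(8.25);R=np.array([[np.cos(a),np.sin(a)],[-np.sin(a),np.cos(a)]])
m=((f[...,2]>130)&(f[...,1]<90)&(f[...,0]<90)&(np.hypot(P[...,0]-610,P[...,1]-163)<180)&(Z>60)).astype(np.uint8)
m=cv2.morphologyEx(m,cv2.MORPH_CLOSE,np.ones((9,3)));n,l,st,c=cv2.connectedComponentsWithStats(m)
for i in range(1,n):
    if st[i,4]<60: continue
    b=(l==i); px=np.argwhere(b)[:,::-1].astype(float)
    q=onplane(s,px,94)[:,:2]; r=cv2.minAreaRect(q.astype(np.float32)); zz=Z[b]; xs=q[:,0]
    near=zz[xs<np.percentile(xs,25)];far=zz[xs>np.percentile(xs,75)]
    L=R@(np.array(r[0])-ctr)
    print('rack bed-xy',L.round(1),'size',np.round(r[1],1),'ang',round(r[2],1),'z near/far',np.percentile(near,80).round(1),np.percentile(far,80).round(1))
g=(np.hypot(P[...,0]-458,P[...,1]+350)<25);print('guard top z',np.percentile(Z[g],[10,50,90]))
p=onplane(s,[(379.5,274.5)],53);print('ptr',p,np.degrees(np.arctan2(p[0,1]+181,p[0,0]-583.5)))
cv2.imwrite('pics/bed.png',cv2.resize(s['frame'][170:275,185:345],None,fx=5,fy=5,interpolation=cv2.INTER_CUBIC))
cv2.imwrite('pics/sw.png',cv2.resize(t['frame'][120:250,220:330],None,fx=5,fy=4.5,interpolation=cv2.INTER_CUBIC))
E
python3 chk.py
```

```text
time: 50.23
tool_pos: [295.1, -265.7, 198.0]
tcp_rot: [-179.8, -4.9, -26.4]
ft_force: [0.1, 1.1, 0.3]
finger_gap: 30.5
rack bed-xy [ 16.  -45.2] size [89.6 15.1] ang 10.0 z near/far 96.5 97.5
rack bed-xy [   1.6 -102.1] size [89.7 14.8] ang 8.7 z near/far 97.7 97.0
rack bed-xy [-0. 33.] size [89.3 16. ] ang 8.6 z near/far 96.7 97.6
rack bed-xy [  2.6 100.9] size [88.9 16.4] ang 7.9 z near/far 96.7 96.7
guard top z [109.22007111 111.66347539 114.3604979 ]
ptr [[ 476.76422462 -107.18851714   53.        ]] 145.33480026475098
```

View pics/bed.png

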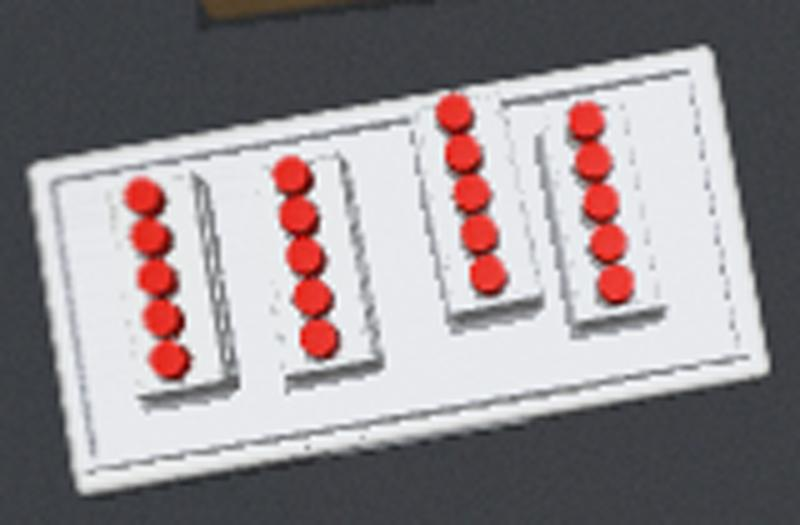

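View pics/sw.png

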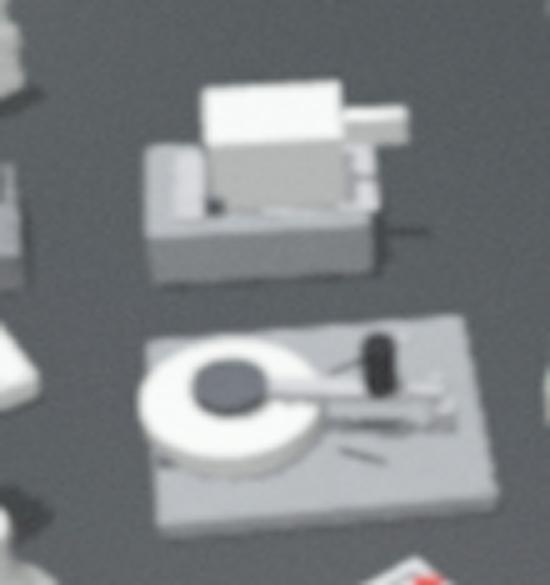

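```bash
python3 -m pendant '[0,0,0,0,30,0,0,0,0,30,0,0,0,0,30,0,0,0,0,30,0,0,0,0,30,0,0,0,0,30]'; python3 chk.py; python3 -c "
from bench import job; print(job.hand_in())"
```

```text
time: 50.83
tool_pos: [295.1, -265.6, 198.0]
tcp_rot: [-179.8, -4.9, -26.4]
ft_force: [-0.6, -0.5, -0.5]
finger_gap: 30.2
rack bed-xy [ 16.  -45.6] size [89.7 15.5] ang 11.1 z near/far 97.5 96.5
rack bed-xy [   1.6 -102.1] size [89.7 14.8] ang 8.7 z near/far 96.2 96.6
rack bed-xy [-0. 33.] size [89.3 16. ] ang 8.6 z near/far 96.6 97.1
rack bed-xy [  1.6 100.9] size [90.1 16.4] ang 7.9 z near/far 96.4 96.3
guard top z [109.21378602 111.41236482 114.10168745]
ptr [[ 476.76422462 -107.18851714   53.        ]] 145.33480026475098
the job is handed in; nothing more can be done
None
```

I put all four filled racks in the mixer bed, moved the lever to the 0.35 notch marked by the tall peg, and flipped the toggle under the raised guard. The guard then fell shut, and I handed the job in at about 51 s.

**Last checks:**
- **Racks:** all four stand flat in the bed, with cap tops at 96–97.5 mm against an expected 96 mm. One rack was knocked after I placed it and now sits at the bed's far rim, about 16 mm off centre. It reads as level, so I left it there.
- **Lever:** the pointer is over the tall peg, at 145.3° against about 145°.
- **Guard:** its top reads about 111.4 mm, the same as at the start, so it is shut.
- **Other items:** the empty rack and everything else look unmoved in the top view.

**Less certain:**
- **Toggle:** its final position is not directly seen. I judged it fully over because the push met the stop at about 15 N, and the bat no longer showed on the fin side.
- **Contact force:** setting down the first rack briefly pressed it onto the bed floor, with about 48 N upward at the wrist. That is well under the 120 N wrist limit. It is above the 40 N limit for the arm or gripper body, but I believe that limit does not apply, since only the held rack was touching.

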